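# Close a pressure-filter pot crosswise

### The job

Tighten the four T-bar knobs on the filter pot's cover clockwise and crosswise in two rounds, each time doing a knob and then the one opposite before going to the other pair. In the first round only nip each knob up: turn it until you feel it bite and about 5 to 15 degrees more, no further; in the second round give each about an eighth of a turn more. Do not overtighten, leave the other things on the bench alone, and let go at the end.

Things in the scene. Friction and masses are not known exactly. Their poses are not given: they have to be found in the camera images.
- cover (a point): Centre of the top face of the flat aluminium cover (236 mm across, 112 mm above the bench) of a stainless pressure-filter pot fixed to the bench. An inlet stub (18 mm across, 31 mm high) stands at its centre, four black T-bar knobs on a circle of 85 mm radius, 90 degrees apart. The knobs turn clockwise (seen from above) to tighten and stay where they are left.
- knob1_grip (a point): Black T-bar knob 1 (numbered anticlockwise from above; opposite it stands knob 3). Site on its vertical turning axis at grip height: 21 mm above its round hub (34 mm across), 13 mm below its top. The bar is 52 mm long (point's x), 14 mm thick (y, the way to pinch it), 34 mm high; z up. It turns freely until it bites, 9 to 57 degrees from where it is found, different for each knob and not visible.
- knob2_grip (a point): Black T-bar knob 2 (numbered anticlockwise from above; opposite it stands knob 4). Site on its vertical turning axis at grip height: 21 mm above its round hub (34 mm across), 13 mm below its top. The bar is 52 mm long (point's x), 14 mm thick (y, the way to pinch it), 34 mm high; z up. It turns freely until it bites, 9 to 57 degrees from where it is found, different for each knob and not visible.
- knob3_grip (a point): Black T-bar knob 3 (numbered anticlockwise from above; opposite it stands knob 1). Site on its vertical turning axis at grip height: 21 mm above its round hub (34 mm across), 13 mm below its top. The bar is 52 mm long (point's x), 14 mm thick (y, the way to pinch it), 34 mm high; z up. It turns freely until it bites, 9 to 57 degrees from where it is found, different for each knob and not visible.
- knob4_grip (a point): Black T-bar knob 4 (numbered anticlockwise from above; opposite it stands knob 2). Site on its vertical turning axis at grip height: 21 mm above its round hub (34 mm across), 13 mm below its top. The bar is 52 mm long (point's x), 14 mm thick (y, the way to pinch it), 34 mm high; z up. It turns freely until it bites, 9 to 57 degrees from where it is found, different for each knob and not visible.
- shoe1_top (a point): Steel clamp shoe (42 mm across, 8 mm thick) under knob 1; point at the centre of its top face, just under the hub. It stays still until the knob bites, then sinks 4 mm per radian of further turning, and stays down. Torque to turn the knob: 0.03 N m when free; from the bite on a clear 0.3 N m, rising 0.15 N m per radian.
- shoe2_top (a point): Steel clamp shoe (42 mm across, 8 mm thick) under knob 2; point at the centre of its top face, just under the hub. It stays still until the knob bites, then sinks 4 mm per radian of further turning, and stays down. Torque to turn the knob: 0.03 N m when free; from the bite on a clear 0.3 N m, rising 0.15 N m per radian.
- shoe3_top (a point): Steel clamp shoe (42 mm across, 8 mm thick) under knob 3; point at the centre of its top face, just under the hub. It stays still until the knob bites, then sinks 4 mm per radian of further turning, and stays down. Torque to turn the knob: 0.03 N m when free; from the bite on a clear 0.3 N m, rising 0.15 N m per radian.
- shoe4_top (a point): Steel clamp shoe (42 mm across, 8 mm thick) under knob 4; point at the centre of its top face, just under the hub. It stays still until the knob bites, then sinks 4 mm per radian of further turning, and stays down. Torque to turn the knob: 0.03 N m when free; from the bite on a clear 0.3 N m, rising 0.15 N m per radian.
- beaker_mid (a point): Bystander: glass beaker, 68 mm across, 85 mm high; point half-way up its axis.
- spare_mid (a point): Bystander: loose spare black T-bar knob lying flat on the bench (52 x 34 x 14 mm); point at its centre.
- spanner_grip (a point): Bystander: steel spanner, 150 mm long, lying on the bench; point on its handle.
- gasket_mid (a point): Bystander: white rubber ring lying flat, 80 mm across, 6 mm thick; point at its centre.
- jar_mid (a point): Bystander: amber jar with white cap, 52 mm across, 75 mm high; point half-way up.
- jug_mid (a point): Bystander: white plastic jug with a handle, 70 mm across, 90 mm high; point half-way up.

How it is judged:
By the outcome, as a careful person would: the job done as asked, in the order asked, and still so for the second after the job is handed in, with the robot touching nothing.
It also fails if it takes over 72 s, if anything falls off the work surface, if the arm or the gripper's body presses on something with over 40 N, if the wrist force passes 120 N, or if a joint passes its speed limit or range.

### The arm

A 6-joint arm with a two-finger parallel gripper is mounted at the origin on the work surface. World frame = base frame: x ahead of the robot, y to its left, z up, the work surface at z = 0. Lengths are in m, angles in rad, forces in N, time in s.
With the tool pointing down it reaches from about 0.35 to 0.975 m from the base axis. Payload 4.9 kg.
Tool frame: the origin (TCP) lies at the very end of the fingers, on their centre line; the grasp point (between the pads) lies 19 mm behind it; z points along the fingers, y is the line along which they close (so a half turn about z gives the same grasp; the last joint's range is limited). The gripper opens to 85 mm and grips with 20 to 120 N. Pads are 22 mm wide; open, the fingers measure 114 mm over their backs; the gripper's body (76 mm by 85 mm) begins 54 mm behind the grasp point. The pads swing forward as they close: fully open they stand 13 mm farther back than shut.
Start: joints at [1.069, 0.053, 1.613, -0, 1.476, -0.119], TCP at [0.233, 0.58, 0.231] pointing down, gripper open.
Joint ranges: [-3.01, 3.01], [-1.01, 2.22], [0.06, 2.58], [-1.02, 4.17], [0.09, 2.62], [-3.14, 3.14]. Speed limits (rad/s): [2.57, 2.57, 3.14, 3.14, 3.14, 3.14].

### API

Orientations are given as a rotation vector (axis times angle).
In Python, from station import ctrl, imaging gives the robot as it stands.
- The arm moves only by the tool play_rows, never from a script. Its argument "series" is a list of rows, each a list of 3 entries, a list of its own where there are three numbers: the opening, from 0 (shut) to 1 (fully open), then the shift along the tool's x, y, z each as a share of 0.05 m, from -1 to 1, then the turn, a rotation vector about the tool's x, y, z each as a share of 8 degrees, from -1 to 1. In form: [[grip, [dx, dy, dz], [ax, ay, az]], ...]. A call has 1 to 8 rows; each row shifts and turns the commanded pose from where the row before left it, along the tool's axes as they then stand; what a row does not reach is not made up. A row lasts 1/8 s, in which the tool goes at most 62.5 mm and 10.7 degrees, less where a joint would pass 70% of its speed; a pose out of reach is approached as far as the arm can. A call with a number of a shift or a turn outside -1 to 1 is refused whole. A call with a gripper value outside its range is refused whole. The fingers move at their own pace and stop on an object; "force" is the grip in N (left out, the last holds). Time passes only in rows, so rows that do not move let the fingers close. It gives the time, the measured TCP pose, the force, the opening and the grip force at its end, in the units of the state.
- ctrl.get_obs(): the state, without advancing time (a new reading comes with each control period).
- imaging.get_image(name): name is "scene" or "top"; returns a dict with "color" (420x560x3 uint8, blue, green, red), "fx", "fy", "cx", "cy" (pixels), "D" ([k1, k2, p1, p2, k3] as OpenCV has them; the pictures are not rectified), "extrinsics" (4x4, takes a point from world to camera coordinates). Camera axes: x right, y down, z forward; pixel columns grow to the right and rows downward; lengths in m; the calibration is good to about 2 mm. A picture is of the moment at which its call begins. There is no depth.
- ctrl.finish_job(): hands the job in; it is judged then, once.
The state is a dict: "t": time; "q": joint angles; "dq": joint speeds; "effort": joint torques, N m; "tool_pos": TCP position; "tool_rot": TCP orientation; "contact_force": force on the tool from outside, world axes, zero at the start; "wrist_torque": the same for the moment, N m; "opening": finger opening in m; "grip_force": force on a finger pad.
Only numpy, scipy, OpenCV 4.12 (cv2) and the standard library are available. Lean on these libraries where they do the work, as an engineer would, in place of code of your own. Each camera call takes 0.05 s, during which the arm holds its last target. There are 200 camera calls.

## Working session

There is one attempt and no reset: what is moved stays moved. The work goes in short steps, Python scripts to look and compute and a tool call to move; the robot and the scene stay as the last step left them, time stands still between calls to the robot, and variables do not carry over. Pictures are saved under pics/ and viewed, at most 10 in all, crops included, and the job is handed in when it is done.

Besides the shell and the picture viewer there is one more tool, called after "Emit:" as name(argument=value, ...) on one line, values as JSON. play_rows: Moves the arm, as the interface text tells. Shift numbers are shares of 0.05 m and turn numbers shares of 8 degrees, none past 1 either way. Its arguments: {"type":"object","properties":{"series":{"type":"array"},"force":{"type":"number"}},"required":["series"]}

```bash
ls; mkdir -p pics; python3 - <<'E'
from station import ctrl, imaging
import cv2,numpy as np
for n in("scene","top"):
    d=imaging.get_image(n); cv2.imwrite(f"pics/{n}0.png",d["color"]); np.save(f"pics/{n}.npy",d,allow_pickle=True)
    print(n,d["fx"],d["fy"],d["cx"],d["cy"],d["D"]); print(np.round(d["extrinsics"],3))
print(ctrl.get_obs())
E
```

```text
pics
scene 522.6977043449571 522.6977043449571 274.48622923789264 217.95696828665 [-0.03442565  0.          0.          0.          0.        ]
[[ 0.197  0.98  -0.009 -0.179]
 [ 0.83  -0.172 -0.531 -0.425]
 [-0.522  0.097 -0.847  1.348]
 [ 0.     0.     0.     1.   ]]
top 384.46160983285057 384.46160983285057 271.8973375659334 210.568595715984 [-0.04970943  0.          0.          0.          0.        ]
[[-0.07  -0.998 -0.001  0.106]
 [-0.975  0.068 -0.213  0.612]
 [ 0.213 -0.014 -0.977  0.847]
 [ 0.     0.     0.     1.   ]]
{'t': 0.1, 'q': array([ 1.06903094e+00,  5.33163395e-02,  1.61418452e+00, -1.49720616e-05,
        1.47598719e+00, -1.18984579e-01]), 'dq': array([ 0.0014021 , -0.0028999 , -0.00204712, -0.00113062,  0.00164452,
       -0.00015207]), 'effort': array([ 3.23077811e-04, -3.94903886e+01, -3.71363926e+01, -9.90071112e-05,
        3.94414034e-03, -7.89462149e-06]), 'tool_pos': array([0.23315565, 0.57926515, 0.23015352]), 'tool_rot': array([-5.97496746e-01, -3.08367414e+00,  2.84165831e-03]), 'contact_force': array([0.43683021, 0.17370758, 0.43336299]), 'wrist_torque': array([ 0.05421405, -0.01236208,  0.00788695]), 'grip_force': 0.0, 'opening': 0.08539149814564098}
```

View pics/top0.png

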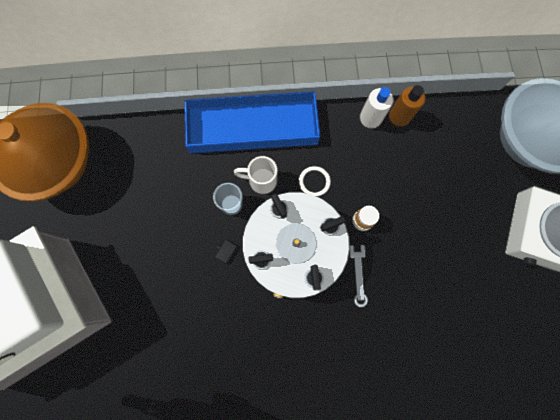

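View pics/scene0.png

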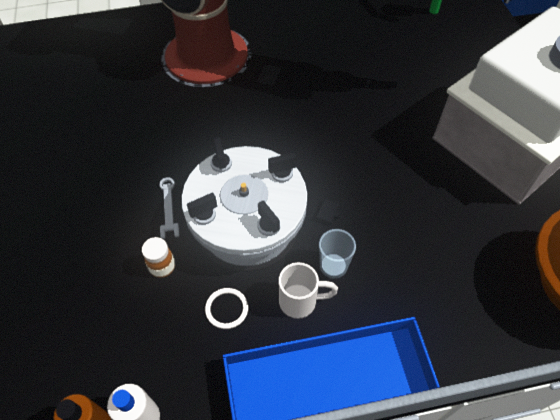

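The top view shows the cover at about (296,243), with knobs near (278,207), (332,226), (316,277) and (262,260). I'll enlarge both views.

```bash
python3 - <<'E'
import cv2
a=cv2.imread("pics/top0.png")[185:305,225:365]; b=cv2.imread("pics/scene0.png")[135:267,170:320]
cv2.imwrite("pics/topz.png",cv2.resize(a,None,fx=5,fy=5,interpolation=cv2.INTER_CUBIC)); cv2.imwrite("pics/scz.png",cv2.resize(b,None,fx=4.5,fy=4.5,interpolation=cv2.INTER_CUBIC))
E
```

```text
(no output)
```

View pics/topz.png

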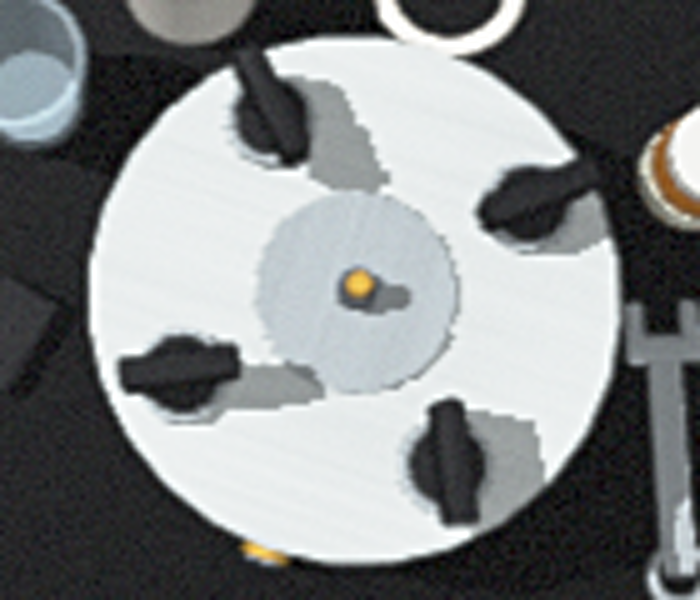

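View pics/scz.png

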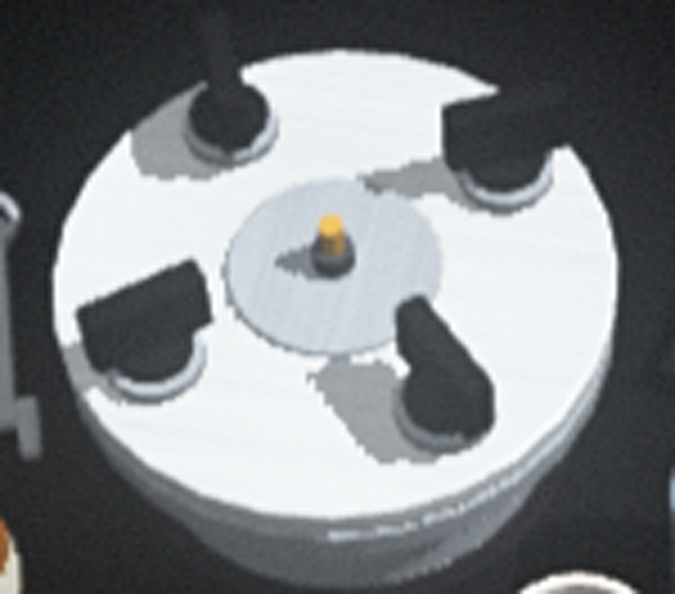

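The zoomed views show all four bars clearly, at topz pixels (270,110), (535,200), (450,460) and (180,370). I'll fit a silhouette model to both cameras at once.

```bash
cat > fit.py <<'E'
import numpy as np,cv2
from scipy.optimize import minimize,differential_evolution
S=3
def load(name,f=None):
    d=np.load(f"pics/{name}.npy",allow_pickle=True).item(); E=np.array(d["extrinsics"])
    K=np.array([[d["fx"],0,d["cx"]],[0,d["fy"],d["cy"]],[0,0,1.]])
    return dict(K=K,D=np.array(d["D"]),R=cv2.Rodrigues(E[:3,:3])[0],t=E[:3,3].copy(),E=E,img=cv2.cvtColor(d["color"],cv2.COLOR_BGR2GRAY).astype(float))
def proj(c,P): return cv2.projectPoints(np.asarray(P,float).reshape(-1,1,3),c["R"],c["t"],c["K"],c["D"])[0].reshape(-1,2)
def ray(c,uv,z):
    n=np.append(cv2.undistortPoints(np.array([[uv]],float),c["K"],c["D"])[0,0],1); R=c["E"][:3,:3]
    o=-R.T@c["t"]; d=R.T@n; return o+d*(z-o[2])/d[2]
th=np.linspace(0,2*np.pi,60,endpoint=False); circ=np.c_[np.cos(th),np.sin(th)]
def cyl(x,y,r,zs): return np.vstack([np.c_[circ*r+[x,y],np.full(60,z)] for z in zs])
def knobs(p):
    x,y,phi=p[:3]
    return [(x+.085*np.cos(phi+k*np.pi/2),y+.085*np.sin(phi+k*np.pi/2)) for k in range(4)]
def render(c,p,off,roi):
    zh,ang=p[3],p[4:8]; y0,y1,x0,x1=roi
    def fill(im,P,v,o=off):
        h=cv2.convexHull(((proj(c,P)+o-[x0,y0]+.5)*S-.5).astype(np.float32)).reshape(-1,2)
        cv2.fillConvexPoly(im,np.round(h*16).astype(np.int32),v,shift=4)
    im=np.zeros(((y1-y0)*S,(x1-x0)*S),np.float32)
    fill(im,cyl(p[0],p[1],.118,[.112]),1.)
    for (kx,ky),a in zip(knobs(p),ang):
        fill(im,cyl(kx,ky,.017,[zh-.012,zh]),0.)
        u=np.array([np.cos(a),np.sin(a)]);v=np.array([-u[1],u[0]])
        fill(im,[np.r_[np.array([kx,ky])+s*.026*u+t*.007*v,z] for s in(-1,1) for t in(-1,1) for z in(zh,zh+.034)],0.)
    return cv2.resize(im,None,fx=1/S,fy=1/S,interpolation=cv2.INTER_AREA)
ROI={"top":(185,305,225,365),"scene":(135,255,175,315)}
E
cat > run.py <<'E'
from fit import *
cs={n:load(n) for n in ROI}
obs={n:np.clip((cs[n]["img"][r[0]:r[1],r[2]:r[3]]-45)/75,0,1) for n,r in ROI.items()}
def mask(n,p,off):
    y0,y1,x0,x1=ROI[n];m=np.zeros((y1-y0,x1-x0),np.uint8)
    h=cv2.convexHull((proj(cs[n],cyl(p[0],p[1],.121,[.112]))+off-[x0,y0]).astype(np.float32)).reshape(-1,2)
    cv2.fillConvexPoly(m,np.round(h).astype(np.int32),1)
    # ignore the stub
    s=proj(cs[n],cyl(p[0],p[1],.014,[.112,.15]))-[x0,y0]; cv2.fillConvexPoly(m,np.round(cv2.convexHull(s.astype(np.float32)).reshape(-1,2)).astype(np.int32),0)
    return m
c0=ray(cs["top"],(296,245),.112); print("cover top",c0, "scene",ray(cs["scene"],(244,197),.112))
hub=[ray(cs["top"],(u/5+225,v/5+185),.15)[:2] for u,v in((272,112),(535,205),(448,460),(182,370))]
print(hub)
ends=[((247,55),(293,160)),((590,170),(485,218)),((447,402),(460,520)),((120,375),(238,360))]
a=[];ph=[]
for h,(e1,e2) in zip(hub,ends):
    P=[ray(cs["top"],(u/5+225,v/5+185),.17)[:2] for u,v in(e1,e2)]; d=P[0]-P[1]; a.append(np.arctan2(d[1],d[0])%np.pi); ph.append(np.arctan2(*(h-c0[:2])[::-1]))
print(np.degrees(ph),np.degrees(a))
# order anticlockwise starting with first
o=np.argsort((np.array(ph)-ph[0])%(2*np.pi)); a=np.array(a)[o]
p0=np.r_[c0[0],c0[1],ph[0],.14,a]
def cost(q,names,useoff=True):
    p=q[:8]; t=0
    for n in names:
        off=q[8:10] if (useoff and n=="scene") else np.zeros(2)
        r=(render(cs[n],p,off,ROI[n])-obs[n])*mask(n,p,off); t+=(r**2).sum()
    return t
st=np.r_[.004,.004,.04,.006,.1,.1,.1,.1,1,1]
for names in(["top","scene"],["top"],["scene"]):
    k=10 if len(names)==2 else 8
    best=np.r_[p0,0,0][:k]
    for rep in range(4):
        sim=np.vstack([best]+[best+st[:k]*e/(1+rep) for e in np.eye(k)])
        best=minimize(cost,best,args=(names,k==10),method="Nelder-Mead",options=dict(initial_simplex=sim,maxfev=900)).x
    print(names,round(cost(best,names,k==10),1),np.round(best[:4],4),"phi",np.degrees(best[2]).round(2),"ang",np.degrees(best[4:8]).round(1),best[8:].round(2))
    if k==10: np.save("best.npy",best); print(np.round(knobs(best),4))
E
time python3 run.py
```

```text
cover top [0.52690857 0.01568461 0.112     ] scene [0.54005741 0.01688675 0.112     ]
[array([0.60590389, 0.04732239]), array([ 0.55745512, -0.0617038 ]), array([ 0.45298899, -0.01468766]), array([0.49799256, 0.09312052])]
[  21.82620168  -68.45998902 -157.66309407  110.47656426] [ 18.93259287 110.49887183   1.09681556  93.25122965]
['top', 'scene'] 833.9 [0.5315 0.0164 0.3828 0.1345] phi 21.93 ang [ 16.8  94.4   1.6 107.8] [0.88 1.12]
[[ 0.6104  0.0482]
 [ 0.4998  0.0953]
 [ 0.4527 -0.0153]
 [ 0.5633 -0.0624]]
['top'] 208.4 [0.5314 0.0164 0.3804 0.1334] phi 21.79 ang [ 19.   94.7   3.3 111.4] []
['scene'] 611.9 [0.5342 0.0176 0.3819 0.1338] phi 21.88 ang [ 17.1 102.2  -1.1 112.2] []
real	0m6.234s
user	0m6.436s
sys	0m0.088s
```

```bash
cat >> run.py <<'E'
    if k==8:
        n=names[0]; rr=render(cs[n],best,np.zeros(2),ROI[n]); g=obs[n]; im=np.dstack([g,g,rr])*255
        cv2.imwrite(f"pics/ov_{n}.png",cv2.resize(im.astype(np.uint8),None,fx=2.8,fy=2.8*1.0))
E
python3 run.py>/dev/null; python3 -c "
import cv2,numpy as np
a=cv2.imread('pics/ov_top.png');b=cv2.imread('pics/ov_scene.png');print(a.shape,b.shape);cv2.imwrite('pics/ov.png',np.hstack([a,b]))"
```

```text
(336, 392, 3) (336, 392, 3)
```

View pics/ov.png

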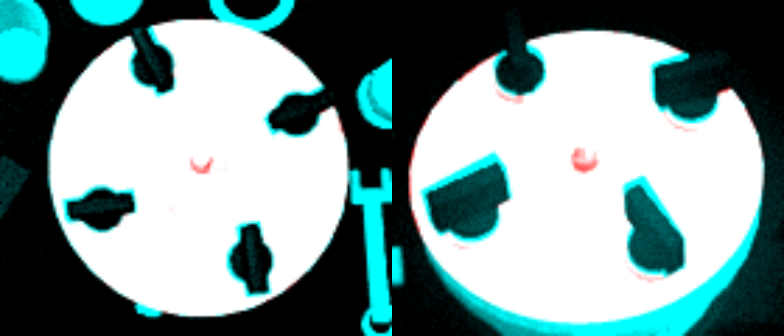

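```bash
sed -i 's#-45)/75#-35)/105#; s/range(4):\r*$/range(4):/; s/maxfev=900/maxfev=1500/; s/for rep in range(4)/for rep in range(7)/' run.py; python3 run.py | tail -8
```

```text
[  21.82620168  -68.45998902 -157.66309407  110.47656426] [ 18.93259287 110.49887183   1.09681556  93.25122965]
['top', 'scene'] 779.6 [0.5314 0.0165 0.3831 0.1326] phi 21.95 ang [ 17.4  99.9  -1.4 110.2] [0.67 1.27]
[[ 0.6102  0.0483]
 [ 0.4996  0.0953]
 [ 0.4526 -0.0153]
 [ 0.5632 -0.0624]]
['top'] 193.5 [0.5315 0.0164 0.3856 0.1336] phi 22.09 ang [ 20.9  92.8   2.4 110.9] []
['scene'] 565.4 [0.5344 0.0175 0.3831 0.1313] phi 21.95 ang [1.760e+01 1.057e+02 1.000e-01 1.075e+02] []
```

```bash
cat > h.py <<'E'
import sys,json,numpy as np
from scipy.spatial.transform import Rotation as Rt
from station import ctrl
def go(x,y,z,yaw,n,grip):
    o=ctrl.get_obs(); p=np.array(o["tool_pos"]); R=Rt.from_rotvec(o["tool_rot"])
    c,s=np.cos(np.radians(yaw)),np.sin(np.radians(yaw))
    G=Rt.from_matrix([[c,s,0],[s,-c,0],[0,0,-1]])
    rv=(R.inv()*G).as_rotvec(degrees=True)/8/n; rv=np.round(rv,2)
    rows=[];goal=np.array([x,y,z])
    for i in range(n):
        d=np.round(R.inv().apply((goal-p)/(n-i))/.05,2); p=p+R.apply(d*.05); R=R*Rt.from_rotvec(rv*8,degrees=True)
        rows.append([grip,d.tolist(),rv.tolist()])
    for i in range(0,n,8): print(json.dumps(rows[i:i+8]))
def st():
    o=ctrl.get_obs(); x=Rt.from_rotvec(o["tool_rot"]).as_matrix()[:,0]
    print("t",round(o["t"],2),"pos",np.round(o["tool_pos"],4),"yaw",np.degrees(np.arctan2(x[1],x[0])).round(2),"q6",np.degrees(o["q"][5]).round(1),"F",np.round(o["contact_force"],1),"T",np.round(o["wrist_torque"],3),"eff6",round(float(o["effort"][5]),4),"open",round(o["opening"],4),"gf",round(o["grip_force"],1))
if __name__=="__main__":
    st()
    if len(sys.argv)>1: a=[float(v) for v in sys.argv[1:]]; go(*a[:4],int(a[4]),a[5])
E
python3 h.py .612 .049 .20 199 16 .6
```

```text
t 0.1 pos [0.2332 0.5793 0.2302] yaw 158.07 q6 -6.8 F [0.4 0.2 0.4] T [ 0.054 -0.012  0.008] eff6 -0.0 open 0.0854 gf 0.0
[[0.6, [-0.69, -0.44, 0.04], [-0.0, -0.0, -0.32]], [0.6, [-0.67, -0.47, 0.04], [-0.0, -0.0, -0.32]], [0.6, [-0.64, -0.5, 0.04], [-0.0, -0.0, -0.32]], [0.6, [-0.62, -0.53, 0.04], [-0.0, -0.0, -0.32]], [0.6, [-0.6, -0.55, 0.04], [-0.0, -0.0, -0.32]], [0.6, [-0.57, -0.58, 0.04], [-0.0, -0.0, -0.32]], [0.6, [-0.55, -0.6, 0.04], [-0.0, -0.0, -0.32]], [0.6, [-0.52, -0.63, 0.04], [-0.0, -0.0, -0.32]]]
[[0.6, [-0.49, -0.65, 0.04], [-0.0, -0.0, -0.32]], [0.6, [-0.46, -0.67, 0.04], [-0.0, -0.0, -0.32]], [0.6, [-0.43, -0.69, 0.04], [-0.0, -0.0, -0.32]], [0.6, [-0.4, -0.71, 0.03], [-0.0, -0.0, -0.32]], [0.6, [-0.37, -0.73, 0.04], [-0.0, -0.0, -0.32]], [0.6, [-0.33, -0.74, 0.03], [-0.0, -0.0, -0.32]], [0.6, [-0.3, -0.76, 0.04], [-0.0, -0.0, -0.32]], [0.6, [-0.27, -0.77, 0.03], [-0.0, -0.0, -0.32]]]
```

Emit:
play_rows(series=[[0.6,[-0.69,-0.44,0.04],[0,0,-0.32]],[0.6,[-0.67,-0.47,0.04],[0,0,-0.32]],[0.6,[-0.64,-0.5,0.04],[0,0,-0.32]],[0.6,[-0.62,-0.53,0.04],[0,0,-0.32]],[0.6,[-0.6,-0.55,0.04],[0,0,-0.32]],[0.6,[-0.57,-0.58,0.04],[0,0,-0.32]],[0.6,[-0.55,-0.6,0.04],[0,0,-0.32]],[0.6,[-0.52,-0.63,0.04],[0,0,-0.32]]], force=40)

```text
t: 1.1
tool_pos: [0.4232, 0.313, 0.2147]
tool_rot: [-0.037, -3.141, 0.001]
contact_force: [0.9, 0.2, 0.2]
opening: 0.0511
grip_force: 0.0
```

Emit:
play_rows(series=[[0.6,[-0.49,-0.65,0.04],[0,0,-0.32]],[0.6,[-0.46,-0.67,0.04],[0,0,-0.32]],[0.6,[-0.43,-0.69,0.04],[0,0,-0.32]],[0.6,[-0.4,-0.71,0.03],[0,0,-0.32]],[0.6,[-0.37,-0.73,0.04],[0,0,-0.32]],[0.6,[-0.33,-0.74,0.03],[0,0,-0.32]],[0.6,[-0.3,-0.76,0.04],[0,0,-0.32]],[0.6,[-0.27,-0.77,0.03],[0,0,-0.32]]])

```text
t: 2.1
tool_pos: [0.6128, 0.0482, 0.2001]
tool_rot: [0.521, -3.097, -0.0]
contact_force: [-0.3, -0.1, 0.7]
opening: 0.0511
grip_force: 0.0
```

```bash
python3 h.py .612 .049 .140 199 3 .6
```

```text
t 2.1 pos [0.6128 0.0482 0.2001] yaw -160.9 q6 -111.5 F [-0.3 -0.1  0.7] T [ 0.022 -0.023 -0.042] eff6 0.6478 open 0.0511 gf 0.0
[[0.6, [0.0, 0.01, 0.4], [0.0, -0.0, 0.0]], [0.6, [0.0, 0.01, 0.4], [0.0, -0.0, 0.0]], [0.6, [0.01, 0.0, 0.4], [0.0, -0.0, 0.0]]]
```

Emit:
play_rows(series=[[0.6,[0,0.01,0.4],[0,0,0]],[0.6,[0,0.01,0.4],[0,0,0]],[0.6,[0,0,0.4],[0,0,0]],[0.6,[0,0,0],[0,0,0]],[0.1,[0,0,0],[0,0,0]],[0.1,[0,0,0],[0,0,0]],[0.1,[0,0,0],[0,0,0]],[0.1,[0,0,0],[0,0,0]]])

```text
t: 3.1
tool_pos: [0.6131, 0.0498, 0.1423]
tool_rot: [-0.519, 3.096, -0.002]
contact_force: [0.9, -2.6, 4.3]
opening: 0.0131
grip_force: 43.0
```

```bash
python3 h.py; python3 - <<'E'
from station import imaging
import cv2,numpy as np
a=imaging.get_image("top")["color"][185:305,225:365]; b=imaging.get_image("scene")["color"][95:255,165:335]
cv2.imwrite("pics/g1.png",np.hstack([cv2.resize(a,(400,343)),cv2.resize(b,(364,343))]))
E
```

```text
t 3.1 pos [0.6131 0.0498 0.1423] yaw -160.99 q6 -111.3 F [ 0.9 -2.6  4.3] T [-0.433 -0.08  -0.011] eff6 0.0307 open 0.0131 gf 43.0
```

View pics/g1.png

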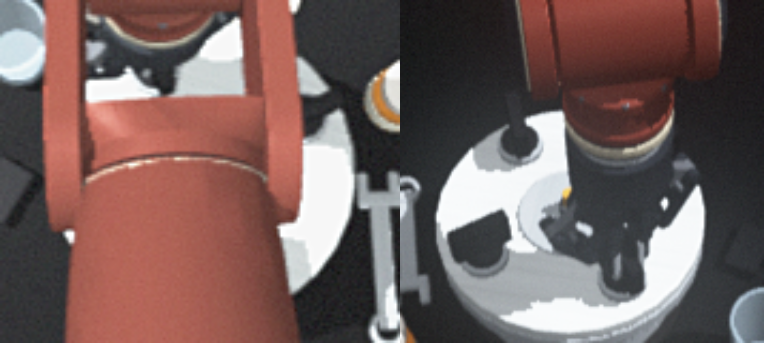

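The scene view shows the fingers straddling the front knob at about (620,270), closed to 13 mm with almost no lateral force. That's a good grasp, so I'll start turning.

Emit:
play_rows(series=[[0.1,[0,0,-0.05],[0,0,1]],[0.1,[0,0,0],[0,0,0]],[0.1,[0,0,0],[0,0,0]]])

```text
t: 3.58
tool_pos: [0.6131, 0.0495, 0.1424]
tool_rot: [-0.301, 3.125, -0.002]
contact_force: [6.2, -4.5, -4.4]
opening: 0.0131
grip_force: 41.9
```

```bash
python3 h.py
```

```text
t 3.58 pos [0.6131 0.0495 0.1424] yaw -169.0 q6 -103.3 F [ 6.2 -4.5 -4.4] T [-0.648 -1.1    0.008] eff6 -0.0163 open 0.0131 gf 41.9
```

Emit:
play_rows(series=[[0.1,[0,0,0],[0,0,1]],[0.1,[0,0,0],[0,0,0]],[0.1,[0,0,0],[0,0,0]]])

```text
t: 3.95
tool_pos: [0.6131, 0.0492, 0.1424]
tool_rot: [-0.082, 3.138, -0.003]
contact_force: [6.4, -5.3, -4.1]
opening: 0.0127
grip_force: 41.8
```

```bash
python3 h.py
```

```text
t 3.95 pos [0.6131 0.0492 0.1424] yaw -177.01 q6 -95.3 F [ 6.4 -5.3 -4.1] T [-0.792 -1.1   -0.003] eff6 -0.0162 open 0.0127 gf 41.8
```

Emit:
play_rows(series=[[0.1,[0,0,0],[0,0,0.5]],[0.1,[0,0,0],[0,0,0.5]]])

```text
t: 4.2
tool_pos: [0.6131, 0.049, 0.1424]
tool_rot: [0.14, 3.136, -0.004]
contact_force: [5.5, -5.6, -4.2]
opening: 0.0131
grip_force: 41.9
```

```bash
python3 h.py
```

```text
t 4.2 pos [0.6131 0.049  0.1424] yaw 174.87 q6 -87.1 F [ 5.5 -5.6 -4.2] T [-0.939 -1.073  0.093] eff6 -0.4138 open 0.0131 gf 41.9
```

Emit:
play_rows(series=[[0.1,[0,0,0],[0,0,0]]])

```text
t: 4.32
tool_pos: [0.6131, 0.049, 0.1424]
tool_rot: [0.138, 3.136, -0.003]
contact_force: [6.4, -6.1, -4.1]
opening: 0.0131
grip_force: 41.8
```

```bash
python3 h.py
```

```text
t 4.33 pos [0.6131 0.049  0.1424] yaw 174.97 q6 -87.2 F [ 6.4 -6.1 -4.1] T [-0.851 -1.08   0.014] eff6 0.0797 open 0.0131 gf 41.8
```

Emit:
play_rows(series=[[0.1,[0,0,0],[0,0,0.5]],[0.1,[0,0,0],[0,0,0.5]]])

```text
t: 4.58
tool_pos: [0.6131, 0.0487, 0.1424]
tool_rot: [0.359, 3.118, -0.004]
contact_force: [5.7, -6.9, -3.6]
opening: 0.0128
grip_force: 41.9
```

```bash
python3 h.py
```

```text
t 4.58 pos [0.6131 0.0487 0.1424] yaw 166.87 q6 -79.1 F [ 5.7 -6.9 -3.6] T [-1.121 -0.981  0.064] eff6 -0.414 open 0.0128 gf 41.9
```

Emit:
play_rows(series=[[0.1,[0,0,0],[0,0,0]]])

```text
t: 4.7
tool_pos: [0.6131, 0.0487, 0.1424]
tool_rot: [0.356, 3.118, -0.004]
contact_force: [5.5, -6.4, -3.4]
opening: 0.0129
grip_force: 41.9
```

```bash
python3 h.py
```

```text
t 4.7 pos [0.6131 0.0487 0.1424] yaw 166.97 q6 -79.2 F [ 5.5 -6.4 -3.4] T [-1.097 -1.003 -0.05 ] eff6 0.0794 open 0.0129 gf 41.9
```

Emit:
play_rows(series=[[0.1,[0,0,0],[0,0,0.5]],[0.1,[0,0,0],[0,0,0.5]]])

```text
t: 4.95
tool_pos: [0.613, 0.0484, 0.1424]
tool_rot: [0.575, 3.085, -0.005]
contact_force: [5.2, -8.0, -3.6]
opening: 0.013
grip_force: 42.0
```

```bash
python3 h.py
```

```text
t 4.95 pos [0.613  0.0484 0.1424] yaw 158.87 q6 -71.1 F [ 5.2 -8.  -3.6] T [-1.234 -1.008  0.09 ] eff6 -0.3591 open 0.013 gf 42.0
```

Emit:
play_rows(series=[[0.1,[0,0,0],[0,0,0.5]],[0.1,[0,0,0],[0,0,0.5]]])

```text
t: 5.2
tool_pos: [0.6129, 0.0481, 0.1424]
tool_rot: [0.788, 3.038, -0.005]
contact_force: [3.8, -8.4, -4.0]
opening: 0.0132
grip_force: 43.0
```

```bash
python3 h.py
```

```text
t 5.2 pos [0.6129 0.0481 0.1424] yaw 150.9 q6 -63.2 F [ 3.8 -8.4 -4. ] T [-1.223 -0.96   0.33 ] eff6 -0.135 open 0.0132 gf 43.0
```

Emit:
play_rows(series=[[0.1,[0,0,0],[0,0,0.4]],[0.1,[0,0,0],[0,0,0.35]]])

```text
t: 5.45
tool_pos: [0.6128, 0.0479, 0.1424]
tool_rot: [0.945, 2.993, -0.006]
contact_force: [4.2, -10.3, -3.0]
opening: 0.0132
grip_force: 43.2
```

```bash
python3 h.py
```

```text
t 5.45 pos [0.6128 0.0479 0.1424] yaw 144.94 q6 -57.2 F [  4.2 -10.3  -3. ] T [-1.34  -0.867  0.345] eff6 0.0208 open 0.0132 gf 43.2
```

Emit:
play_rows(series=[[0.1,[0,0,0],[0,0,0]],[0.1,[0,0,0],[0,0,0]]])

```text
t: 5.7
tool_pos: [0.6128, 0.0479, 0.1424]
tool_rot: [0.943, 2.993, -0.006]
contact_force: [3.3, -9.6, -3.2]
opening: 0.0132
grip_force: 42.8
```

```bash
python3 h.py
```

```text
t 5.7 pos [0.6128 0.0479 0.1424] yaw 145.02 q6 -57.3 F [ 3.3 -9.6 -3.2] T [-1.287 -0.989  0.204] eff6 0.2517 open 0.0132 gf 42.8
```

Emit:
play_rows(series=[[0.6,[0,0,0],[0,0,0]],[0.6,[0,0,0],[0,0,0]],[0.6,[0,0,-0.4],[0,0,0]],[0.6,[0,0,-0.8],[0,0,0]]])

```text
t: 6.2
tool_pos: [0.6109, 0.0507, 0.2029]
tool_rot: [-0.942, -2.993, 0.001]
contact_force: [0.3, -0.2, 0.4]
opening: 0.0511
grip_force: 0.0
```

```bash
python3 h.py .455 -.015 .200 182 8 .6
```

```text
t 6.2 pos [0.6109 0.0507 0.2029] yaw 145.05 q6 -57.3 F [ 0.3 -0.2  0.4] T [-0.    -0.026  0.018] eff6 0.0 open 0.0511 gf 0.0
[[0.6, [0.23, -0.36, 0.01], [-0.0, -0.0, -0.58]], [0.6, [0.25, -0.34, 0.01], [-0.0, -0.0, -0.58]], [0.6, [0.28, -0.32, 0.01], [-0.0, -0.0, -0.58]], [0.6, [0.3, -0.29, 0.01], [-0.0, -0.0, -0.58]], [0.6, [0.33, -0.27, 0.01], [-0.0, -0.0, -0.58]], [0.6, [0.35, -0.24, 0.01], [-0.0, -0.0, -0.58]], [0.6, [0.37, -0.21, 0.0], [-0.0, -0.0, -0.58]], [0.6, [0.38, -0.18, 0.01], [-0.0, -0.0, -0.58]]]
```

Emit:
play_rows(series=[[0.6,[0.23,-0.36,0.01],[0,0,-0.58]],[0.6,[0.25,-0.34,0.01],[0,0,-0.58]],[0.6,[0.28,-0.32,0.01],[0,0,-0.58]],[0.6,[0.3,-0.29,0.01],[0,0,-0.58]],[0.6,[0.33,-0.27,0.01],[0,0,-0.58]],[0.6,[0.35,-0.24,0.01],[0,0,-0.58]],[0.6,[0.39,-0.21,0],[0,0,-0.58]],[0.6,[0.4,-0.18,0.01],[0,0,-0.58]]])

```text
t: 7.2
tool_pos: [0.4539, -0.0153, 0.2017]
tool_rot: [-0.064, 3.139, -0.0]
contact_force: [0.9, -0.9, -0.0]
opening: 0.0515
grip_force: 0.0
```

```bash
python3 h.py .453 -.015 .142 182 3 .6
```

```text
t 7.2 pos [ 0.4539 -0.0153  0.2017] yaw -177.67 q6 -103.7 F [ 0.9 -0.9 -0. ] T [ 0.01   0.007 -0.019] eff6 0.7053 open 0.0515 gf 0.0
[[0.6, [0.01, 0.0, 0.4], [-0.0, 0.01, 0.01]], [0.6, [0.0, 0.0, 0.4], [-0.0, 0.01, 0.01]], [0.6, [0.01, 0.01, 0.39], [-0.0, 0.01, 0.01]]]
```

Emit:
play_rows(series=[[0.6,[0.01,0,0.4],[0,0,0]],[0.6,[0,0,0.4],[0,0,0]],[0.6,[0.01,0,0.39],[0,0,0]],[0.1,[0,0,0],[0,0,0]],[0.1,[0,0,0],[0,0,0]],[0.1,[0,0,0],[0,0,0]],[0.1,[0,0,0],[0,0,0]],[0.1,[0,0,0],[0,0,0]]])

```text
t: 8.2
tool_pos: [0.4536, -0.0148, 0.141]
tool_rot: [-0.059, 3.139, 0.002]
contact_force: [0.8, 4.7, 0.4]
opening: 0.0131
grip_force: 41.5
```

```bash
python3 h.py
```

```text
t 8.2 pos [ 0.4536 -0.0148  0.141 ] yaw -177.85 q6 -103.5 F [0.8 4.7 0.4] T [ 0.721 -0.167  0.019] eff6 0.0021 open 0.0131 gf 41.5
```

Emit:
play_rows(series=[[0.1,[0,0,0],[0,0,0.5]],[0.1,[0,0,0],[0,0,0.5]]])

```text
t: 8.45
tool_pos: [0.4536, -0.0149, 0.141]
tool_rot: [0.164, 3.136, 0.002]
contact_force: [0.6, 5.1, 2.1]
opening: 0.0133
grip_force: 41.6
```

```bash
python3 h.py
```

```text
t 8.45 pos [ 0.4536 -0.0149  0.141 ] yaw 174.02 q6 -95.4 F [0.6 5.1 2.1] T [ 0.788 -0.103  0.01 ] eff6 -0.426 open 0.0133 gf 41.6
```

Emit:
play_rows(series=[[0.1,[0,0,0],[0,0,0.5]],[0.1,[0,0,0],[0,0,0.5]]])

```text
t: 8.7
tool_pos: [0.4536, -0.0149, 0.141]
tool_rot: [0.382, 3.117, 0.002]
contact_force: [0.8, 5.1, 1.4]
opening: 0.0132
grip_force: 41.5
```

```bash
python3 h.py
```

```text
t 8.7 pos [ 0.4536 -0.0149  0.141 ] yaw 166.02 q6 -87.4 F [0.8 5.1 1.4] T [ 0.775 -0.069  0.009] eff6 -0.4125 open 0.0132 gf 41.5
```

Emit:
play_rows(series=[[0.1,[0,0,0],[0,0,0.5]],[0.1,[0,0,0],[0,0,0.5]]])

```text
t: 8.95
tool_pos: [0.4535, -0.0149, 0.141]
tool_rot: [0.598, 3.083, 0.002]
contact_force: [0.5, 4.3, 2.0]
opening: 0.0131
grip_force: 41.8
```

```bash
python3 h.py
```

```text
t 8.95 pos [ 0.4535 -0.0149  0.141 ] yaw 158.06 q6 -79.4 F [0.5 4.3 2. ] T [ 0.931 -0.127  0.336] eff6 -0.1435 open 0.0131 gf 41.8
```

Emit:
play_rows(series=[[0.1,[0,0,0],[0,0,0.4]],[0.1,[0,0,0],[0,0,0.35]]])

```text
t: 9.2
tool_pos: [0.4535, -0.0149, 0.141]
tool_rot: [0.757, 3.048, 0.002]
contact_force: [-0.2, 3.9, 2.1]
opening: 0.0132
grip_force: 41.9
```

```bash
python3 h.py
```

```text
t 9.2 pos [ 0.4535 -0.0149  0.141 ] yaw 152.1 q6 -73.5 F [-0.2  3.9  2.1] T [ 0.926 -0.179  0.356] eff6 0.0073 open 0.0132 gf 41.9
```

Emit:
play_rows(series=[[0.1,[0,0,0],[0,0,0]],[0.6,[0,0,0],[0,0,0]],[0.6,[0,0,0],[0,0,0]],[0.6,[0,0,-0.4],[0,0,0]],[0.6,[0,0,-0.8],[0,0,0]]])

```text
t: 9.82
tool_pos: [0.4515, -0.0157, 0.1987]
tool_rot: [-0.755, -3.044, 0.002]
contact_force: [1.3, 1.0, -0.3]
opening: 0.0511
grip_force: 0.0
```

```bash
python3 h.py .4995 .0955 .200 94 8 .6
```

```text
t 9.82 pos [ 0.4515 -0.0157  0.1987] yaw 152.13 q6 -73.5 F [ 1.3  1.  -0.3] T [-0.065 -0.032 -0.019] eff6 -0.0 open 0.0511 gf 0.0
[[0.6, [0.02, 0.3, -0.0], [-0.0, -0.0, 0.91]], [0.6, [0.06, 0.3, -0.0], [-0.0, -0.0, 0.91]], [0.6, [0.1, 0.29, -0.01], [-0.0, -0.0, 0.91]], [0.6, [0.14, 0.27, -0.0], [-0.0, -0.0, 0.91]], [0.6, [0.17, 0.25, -0.01], [-0.0, -0.0, 0.91]], [0.6, [0.2, 0.23, -0.0], [-0.0, -0.0, 0.91]], [0.6, [0.22, 0.2, -0.01], [-0.0, -0.0, 0.91]], [0.6, [0.25, 0.17, -0.0], [-0.0, -0.0, 0.91]]]
```

Emit:
play_rows(series=[[0.6,[0.02,0.3,0],[0,0,0.91]],[0.6,[0.06,0.3,0],[0,0,0.91]],[0.6,[0.1,0.29,0],[0,0,0.91]],[0.6,[0.14,0.27,0],[0,0,0.91]],[0.6,[0.17,0.25,0],[0,0,0.91]],[0.6,[0.2,0.23,0],[0,0,0.91]],[0.6,[0.22,0.2,0],[0,0,0.91]],[0.6,[0.25,0.17,0],[0,0,0.91]]])

```text
t: 10.82
tool_pos: [0.5012, 0.0958, 0.2001]
tool_rot: [2.149, 2.291, -0.002]
contact_force: [0.1, -0.4, -0.2]
opening: 0.0513
grip_force: 0.0
```

```bash
python3 h.py .5003 .0958 .142 94 3 .6
```

```text
t 10.82 pos [0.5012 0.0958 0.2001] yaw 93.65 q6 -1.1 F [ 0.1 -0.4 -0.2] T [0.011 0.035 0.015] eff6 -1.0174 open 0.0513 gf 0.0
[[0.6, [0.0, -0.01, 0.39], [-0.0, 0.0, -0.01]], [0.6, [0.0, -0.0, 0.39], [-0.0, 0.0, -0.01]], [0.6, [0.0, -0.01, 0.38], [-0.0, 0.0, -0.01]]]
```

Emit:
play_rows(series=[[0.6,[0,-0.01,0.39],[0,0,0]],[0.6,[0,0,0.39],[0,0,0]],[0.6,[0,-0.01,0.39],[0,0,0]],[0.1,[0,0,0],[0,0,0]],[0.1,[0,0,0],[0,0,0]],[0.1,[0,0,0],[0,0,0]],[0.1,[0,0,0],[0,0,0]],[0.1,[0,0,0],[0,0,0]]])

```text
t: 11.82
tool_pos: [0.5004, 0.0957, 0.1422]
tool_rot: [2.144, 2.295, 0.001]
contact_force: [3.5, -0.7, -2.5]
opening: 0.0131
grip_force: 42.2
```

```bash
python3 h.py
```

```text
t 11.82 pos [0.5004 0.0957 0.1422] yaw 93.91 q6 -1.4 F [ 3.5 -0.7 -2.5] T [-0.162 -0.414  0.024] eff6 -0.0192 open 0.0131 gf 42.2
```

Emit:
play_rows(series=[[0.1,[0,0,0],[0,0,0.5]],[0.1,[0,0,0],[0,0,0.5]]])

```text
t: 12.08
tool_pos: [0.5004, 0.0957, 0.1422]
tool_rot: [2.301, 2.138, 0.001]
contact_force: [2.4, -1.3, -3.3]
opening: 0.0129
grip_force: 42.2
```

```bash
python3 h.py
```

```text
t 12.07 pos [0.5004 0.0957 0.1422] yaw 85.79 q6 6.7 F [ 2.4 -1.3 -3.3] T [-0.197 -0.308 -0.014] eff6 -0.4261 open 0.0129 gf 42.2
```

Emit:
play_rows(series=[[0.1,[0,0,0],[0,0,0.5]],[0.1,[0,0,0],[0,0,0.5]]])

```text
t: 12.32
tool_pos: [0.5004, 0.0958, 0.1422]
tool_rot: [2.444, 1.972, 0.001]
contact_force: [2.0, -0.4, -3.2]
opening: 0.0132
grip_force: 42.2
```

```bash
python3 h.py
```

```text
t 12.32 pos [0.5004 0.0958 0.1422] yaw 77.79 q6 14.7 F [ 2.  -0.4 -3.2] T [-0.143 -0.264  0.076] eff6 -0.3679 open 0.0132 gf 42.2
```

Emit:
play_rows(series=[[0.1,[0,0,0],[0,0,0.25]],[0.1,[0,0,0],[0,0,0.25]]])

```text
t: 12.58
tool_pos: [0.5004, 0.0957, 0.1422]
tool_rot: [2.511, 1.887, 0.001]
contact_force: [3.8, -1.5, -2.0]
opening: 0.0133
grip_force: 42.4
```

```bash
python3 h.py
```

```text
t 12.57 pos [0.5004 0.0957 0.1422] yaw 73.85 q6 18.6 F [ 3.8 -1.5 -2. ] T [-0.227 -0.263  0.235] eff6 0.0219 open 0.0133 gf 42.4
```

Emit:
play_rows(series=[[0.1,[0,0,0],[0,0,0.25]],[0.1,[0,0,0],[0,0,0.25]]])

```text
t: 12.82
tool_pos: [0.5004, 0.0958, 0.1422]
tool_rot: [2.576, 1.797, 0.001]
contact_force: [3.7, -2.2, 0.2]
opening: 0.0133
grip_force: 42.6
```

```bash
python3 h.py
```

```text
t 12.82 pos [0.5004 0.0958 0.1422] yaw 69.8 q6 22.7 F [ 3.7 -2.2  0.2] T [-0.257 -0.364  0.253] eff6 0.07 open 0.0133 gf 42.6
```

Emit:
play_rows(series=[[0.1,[0,0,0],[0,0,0.2]],[0.1,[0,0,0],[0,0,0.2]]])

```text
t: 13.08
tool_pos: [0.5004, 0.0958, 0.1422]
tool_rot: [2.625, 1.725, 0.001]
contact_force: [4.8, -3.2, -1.0]
opening: 0.0131
grip_force: 42.6
```

```bash
python3 h.py
```

```text
t 13.07 pos [0.5004 0.0958 0.1422] yaw 66.61 q6 25.9 F [ 4.8 -3.2 -1. ] T [-0.226 -0.347  0.306] eff6 0.1257 open 0.0131 gf 42.6
```

Emit:
play_rows(series=[[0.1,[0,0,0],[0,0,0]],[0.6,[0,0,0],[0,0,0]],[0.6,[0,0,0],[0,0,0]],[0.6,[0,0,-0.4],[0,0,0]],[0.6,[0,0,-0.8],[0,0,0]]])

```text
t: 13.7
tool_pos: [0.4987, 0.096, 0.2017]
tool_rot: [-2.622, -1.726, 0.005]
contact_force: [0.3, -0.2, -0.2]
opening: 0.0514
grip_force: 0.0
```

```bash
python3 h.py .5643 -.0618 .200 110.5 8 .6
```

```text
t 13.7 pos [0.4987 0.096  0.2017] yaw 66.7 q6 25.8 F [ 0.3 -0.2 -0.2] T [-0.016 -0.074  0.014] eff6 0.0004 open 0.0514 gf 0.0
[[0.6, [-0.3, 0.31, 0.0], [-0.0, -0.0, -0.68]], [0.6, [-0.32, 0.28, 0.0], [-0.0, -0.0, -0.68]], [0.6, [-0.35, 0.24, 0.0], [-0.0, -0.0, -0.68]], [0.6, [-0.37, 0.21, 0.01], [-0.0, -0.0, -0.68]], [0.6, [-0.39, 0.17, 0.0], [-0.0, -0.0, -0.68]], [0.6, [-0.41, 0.14, 0.01], [-0.0, -0.0, -0.68]], [0.6, [-0.41, 0.1, 0.0], [-0.0, -0.0, -0.68]], [0.6, [-0.43, 0.06, 0.01], [-0.0, -0.0, -0.68]]]
```

Emit:
play_rows(series=[[0.6,[-0.3,0.31,0],[0,0,-0.68]],[0.6,[-0.32,0.28,0],[0,0,-0.68]],[0.6,[-0.35,0.24,0],[0,0,-0.68]],[0.6,[-0.37,0.21,0.01],[0,0,-0.68]],[0.6,[-0.39,0.17,0],[0,0,-0.68]],[0.6,[-0.41,0.14,0.01],[0,0,-0.68]],[0.6,[-0.41,0.1,0],[0,0,-0.68]],[0.6,[-0.43,0.06,0.01],[0,0,-0.68]]])

```text
t: 14.7
tool_pos: [0.5665, -0.0625, 0.2022]
tool_rot: [1.792, 2.578, 0.001]
contact_force: [0.3, -0.7, -0.0]
opening: 0.0511
grip_force: 0.0
```

```bash
python3 h.py .5643 -.0618 .142 110.5 3 .6
```

```text
t 14.7 pos [ 0.5665 -0.0625  0.2022] yaw 110.4 q6 -34.2 F [ 0.3 -0.7 -0. ] T [-0.008  0.041 -0.015] eff6 0.833 open 0.0511 gf 0.0
[[0.6, [0.01, -0.01, 0.4], [0.0, 0.0, -0.0]], [0.6, [0.01, -0.01, 0.4], [0.0, 0.0, -0.0]], [0.6, [0.01, -0.02, 0.4], [0.0, 0.0, -0.0]]]
```

Emit:
play_rows(series=[[0.6,[0.01,-0.01,0.4],[0,0,0]],[0.6,[0.01,-0.01,0.4],[0,0,0]],[0.6,[0.01,-0.02,0.4],[0,0,0]],[0.1,[0,0,0],[0,0,0]],[0.1,[0,0,0],[0,0,0]],[0.1,[0,0,0],[0,0,0]],[0.1,[0,0,0],[0,0,0]],[0.1,[0,0,0],[0,0,0]]])

```text
t: 15.7
tool_pos: [0.5638, -0.061, 0.1406]
tool_rot: [1.797, 2.577, 0.002]
contact_force: [1.7, 2.4, -1.9]
opening: 0.0133
grip_force: 43.2
```

```bash
python3 h.py
```

```text
t 15.7 pos [ 0.5638 -0.061   0.1406] yaw 110.23 q6 -34.0 F [ 1.7  2.4 -1.9] T [ 0.35  -0.278  0.012] eff6 0.0282 open 0.0133 gf 43.2
```

Emit:
play_rows(series=[[0.1,[0,0,0],[0,0,0.5]],[0.1,[0,0,0],[0,0,0.5]]])

```text
t: 15.95
tool_pos: [0.5639, -0.061, 0.1406]
tool_rot: [1.975, 2.443, 0.002]
contact_force: [2.1, 2.6, -3.3]
opening: 0.0136
grip_force: 43.1
```

```bash
python3 h.py
```

```text
t 15.95 pos [ 0.5639 -0.061   0.1406] yaw 102.1 q6 -25.8 F [ 2.1  2.6 -3.3] T [ 0.41  -0.309  0.069] eff6 -0.4233 open 0.0136 gf 43.1
```

Emit:
play_rows(series=[[0.1,[0,0,0],[0,0,0.5]],[0.1,[0,0,0],[0,0,0.5]]])

```text
t: 16.2
tool_pos: [0.564, -0.0609, 0.1406]
tool_rot: [2.14, 2.299, 0.002]
contact_force: [2.5, 2.1, -2.1]
opening: 0.013
grip_force: 43.1
```

```bash
python3 h.py
```

```text
t 16.2 pos [ 0.564  -0.0609  0.1406] yaw 94.09 q6 -17.8 F [ 2.5  2.1 -2.1] T [ 0.372 -0.475  0.059] eff6 -0.4218 open 0.013 gf 43.1
```

Emit:
play_rows(series=[[0.1,[0,0,0],[0,0,0.5]],[0.1,[0,0,0],[0,0,0.5]]])

```text
t: 16.45
tool_pos: [0.5641, -0.0609, 0.1406]
tool_rot: [2.295, 2.144, 0.003]
contact_force: [3.3, 2.9, -3.6]
opening: 0.0131
grip_force: 43.0
```

```bash
python3 h.py
```

```text
t 16.45 pos [ 0.5641 -0.0609  0.1406] yaw 86.11 q6 -9.8 F [ 3.3  2.9 -3.6] T [ 0.356 -0.367  0.174] eff6 -0.3032 open 0.0131 gf 43.0
```

Emit:
play_rows(series=[[0.1,[0,0,0],[0,0,0.5]],[0.1,[0,0,0],[0,0,0.5]],[0.1,[0,0,0],[0,0,0.25]]])

```text
t: 16.82
tool_pos: [0.5642, -0.061, 0.1406]
tool_rot: [2.472, 1.938, 0.003]
contact_force: [6.4, 1.6, -4.5]
opening: 0.0129
grip_force: 43.1
```

```bash
python3 h.py
```

```text
t 16.82 pos [ 0.5642 -0.061   0.1406] yaw 76.2 q6 0.1 F [ 6.4  1.6 -4.5] T [ 0.426 -0.464  0.356] eff6 0.1372 open 0.0129 gf 43.1
```

Emit:
play_rows(series=[[0.1,[0,0,0],[0,0,0]],[0.6,[0,0,0],[0,0,0]],[0.6,[0,0,0],[0,0,0]],[0.6,[0,0,-0.4],[0,0,0]],[0.6,[0,0,-0.8],[0,0,0]]])

```text
t: 17.45
tool_pos: [0.5624, -0.0612, 0.2003]
tool_rot: [-2.47, -1.937, 0.004]
contact_force: [0.4, 1.3, -0.4]
opening: 0.0512
grip_force: 0.0
```

```bash
python3 h.py; cat > run2.py <<'E'
from fit import *
import sys
from station import imaging
q=np.load("best.npy"); guess=np.radians([float(v) for v in sys.argv[1:5]]); names=sys.argv[5:]
for n in names:
    c=load(n); g=cv2.cvtColor(imaging.get_image(n)["color"],cv2.COLOR_BGR2GRAY).astype(float); r=ROI[n]
    ob=np.clip((g[r[0]:r[1],r[2]:r[3]]-35)/105,0,1)
    off=q[8:10] if n=="scene" else np.zeros(2); out=[]
    for k in range(4):
        kx,ky=knobs(q)[k]; m=np.zeros(ob.shape,np.uint8)
        uv=proj(c,[[kx,ky,.15]])[0]+off-[r[2],r[0]]; cv2.circle(m,tuple(int(round(v)) for v in uv),20,1,-1)
        cs=[]
        for d in range(-14,15):
            p=q[:8].copy(); p[4:8]=guess; p[4+k]+=np.radians(d)
            cs.append((((render(c,p,off,r)-ob)*m)**2).sum())
        i=int(np.argmin(cs)); out.append((round(np.degrees(guess[k])+i-14,1),round(min(cs)),round(cs[14])))
    print(n,out)
    cv2.imwrite(f"pics/r1_{n}.png",g)
E
python3 run2.py 145 66.6 152.1 76 scene top
```

```text
t 17.45 pos [ 0.5624 -0.0612  0.2003] yaw 76.22 q6 0.0 F [ 0.4  1.3 -0.4] T [-0.021 -0.045  0.022] eff6 0.0001 open 0.0512 gf 0.0
scene [(np.float64(154.0), 125, 154), (np.float64(78.6), 81, 98), (np.float64(163.1), 49, 68), (np.float64(62.0), 180, 207)]
top [(np.float64(159.0), 95, 107), (np.float64(70.6), 64, 67), (np.float64(166.1), 173, 181), (np.float64(90.0), 275, 285)][ WARN:0@1.810] global loadsave.cpp:1063 imwrite_ Unsupported depth image for selected encoder is fallbacked to CV_8U.
```

```bash
python3 h.py .35 .45 .23 100 13 .6
```

```text
t 17.55 pos [ 0.5667 -0.0622  0.208 ] yaw 76.22 q6 0.0 F [0.5 0.7 1.2] T [-0.031 -0.059 -0.005] eff6 -0.0003 open 0.0513 gf 0.0
[[0.6, [0.69, -0.51, -0.04], [0.01, 0.0, -0.23]], [0.6, [0.7, -0.49, -0.04], [0.01, 0.0, -0.23]], [0.6, [0.72, -0.47, -0.04], [0.01, 0.0, -0.23]], [0.6, [0.73, -0.44, -0.04], [0.01, 0.0, -0.23]], [0.6, [0.75, -0.42, -0.04], [0.01, 0.0, -0.23]], [0.6, [0.76, -0.39, -0.04], [0.01, 0.0, -0.23]], [0.6, [0.77, -0.37, -0.03], [0.01, 0.0, -0.23]], [0.6, [0.78, -0.35, -0.03], [0.01, 0.0, -0.23]]]
[[0.6, [0.79, -0.32, -0.04], [0.01, 0.0, -0.23]], [0.6, [0.8, -0.3, -0.03], [0.01, 0.0, -0.23]], [0.6, [0.81, -0.27, -0.03], [0.01, 0.0, -0.23]], [0.6, [0.82, -0.24, -0.04], [0.01, 0.0, -0.23]], [0.6, [0.83, -0.21, -0.03], [0.01, 0.0, -0.23]]]
```

Emit:
play_rows(series=[[0.6,[0.69,-0.51,-0.04],[0,0,-0.23]],[0.6,[0.7,-0.49,-0.04],[0,0,-0.23]],[0.6,[0.72,-0.47,-0.04],[0,0,-0.23]],[0.6,[0.73,-0.44,-0.04],[0,0,-0.23]],[0.6,[0.75,-0.42,-0.04],[0,0,-0.23]],[0.6,[0.76,-0.39,-0.04],[0,0,-0.23]],[0.6,[0.77,-0.37,-0.03],[0,0,-0.23]],[0.6,[0.78,-0.35,-0.03],[0,0,-0.23]]])

```text
t: 18.55
tool_pos: [0.4298, 0.2553, 0.2167]
tool_rot: [2.201, 2.24, 0.002]
contact_force: [1.3, 0.0, 0.6]
opening: 0.0512
grip_force: 0.0
```

Emit:
play_rows(series=[[0.6,[0.79,-0.32,-0.04],[0,0,-0.23]],[0.6,[0.8,-0.3,-0.03],[0,0,-0.23]],[0.6,[0.81,-0.27,-0.03],[0,0,-0.23]],[0.6,[0.82,-0.24,-0.04],[0,0,-0.23]],[0.6,[0.83,-0.21,-0.03],[0,0,-0.23]]])

```text
t: 19.18
tool_pos: [0.3465, 0.4522, 0.2252]
tool_rot: [2.015, 2.41, 0.003]
contact_force: [0.4, 0.7, 1.2]
opening: 0.0515
grip_force: 0.0
```

```bash
python3 run2.py 145 66.6 152.1 76 scene top 2>/dev/null; python3 -c "
import cv2,numpy as np
a=cv2.imread('pics/r1_top.png')[185:305,225:365];b=cv2.imread('pics/r1_scene.png')[130:250,175:315]
cv2.imwrite('pics/r1.png',np.hstack([cv2.resize(a,(400,343),interpolation=cv2.INTER_CUBIC),cv2.resize(b,(400,343),interpolation=cv2.INTER_CUBIC)]))"; python3 h.py
```

```text
scene [(np.float64(154.0), 124, 151), (np.float64(78.6), 80, 97), (np.float64(163.1), 44, 62), (np.float64(88.0), 151, 156)]
top [(np.float64(156.0), 78, 90), (np.float64(72.6), 45, 49), (np.float64(158.1), 48, 51), (np.float64(84.0), 45, 54)]
t 19.27 pos [0.3456 0.4536 0.2251] yaw 100.4 q6 34.8 F [-0.2 -0.4  0.4] T [-0.024 -0.013 -0.019] eff6 0.1198 open 0.0512 gf 0.0
```

View pics/r1.png

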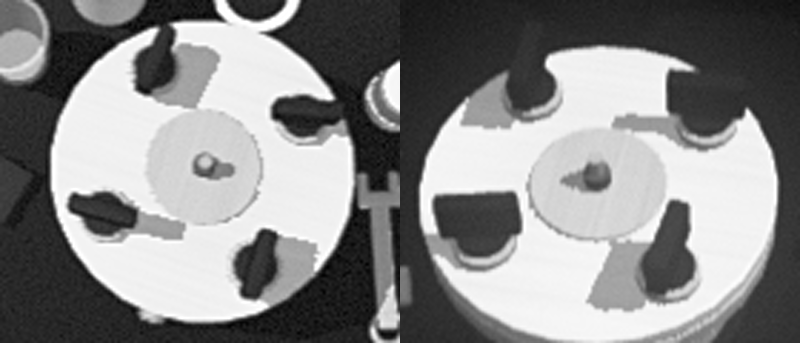

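```bash
cat > run3.py <<'E'
from fit import *
q=np.load("best.npy")
def fitk(n,g,k,a0):
    c=load(n); r=ROI[n]; ob=np.clip((g[r[0]:r[1],r[2]:r[3]]-35)/105,0,1); off0=q[8:10] if n=="scene" else np.zeros(2)
    kx,ky=knobs(q)[k]; m=np.zeros(ob.shape,np.uint8)
    uv=proj(c,[[kx,ky,.15]])[0]+off0-[r[2],r[0]]; cv2.circle(m,tuple(int(round(v)) for v in uv),20,1,-1)
    def cost(v):
        p=q[:8].copy(); p[0]+=v[0]; p[1]+=v[1]; p[3]+=v[2]; p[4:8]=a0; p[4+k]=v[3]
        disc=render(c,np.r_[q[:3],-9,q[4:8]],off0,r) if False else None
        return (((render(c,p,off0,r)-ob)*m)**2).sum()
    b=differential_evolution(cost,[(-.004,.004),(-.004,.004),(-.006,.006),(a0[k]-.35,a0[k]+.35)],maxiter=25,popsize=10,seed=1,tol=1e-6)
    return np.degrees(b.x[3]).round(1),b.x[:3].round(4),round(b.fun)
if __name__=="__main__":
    for n in ROI:
        for tag,a in(("0",[19,94,2,110.5]),("1",[150,70,156,82])):
            g=load(n)["img"] if tag=="0" else cv2.imread(f"pics/r1_{n}.png",0).astype(float)
            print(n,tag,[fitk(n,g,k,np.radians(a)) for k in range(4)])
E
python3 run3.py
```

```text
top 0 [(np.float64(21.1), array([ 0.0003, -0.0006,  0.0019]), 67), (np.float64(93.9), array([-0.0002,  0.0002, -0.006 ]), 33), (np.float64(-0.2), array([ 0.0003, -0.0017, -0.0058]), 38), (np.float64(110.6), array([-0.0008, -0.0007,  0.0024]), 27)]
top 1 [(np.float64(156.4), array([ 0.0007, -0.0012, -0.0058]), 72), (np.float64(73.5), array([-0.0002,  0.0002, -0.0056]), 41), (np.float64(158.0), array([ 0.0003, -0.001 , -0.0058]), 42), (np.float64(86.0), array([-0.0001, -0.0011, -0.0018]), 39)]
scene 0 [(np.float64(15.6), array([-0.0007,  0.0007, -0.0059]), 98), (np.float64(113.9), array([0.    , 0.0011, 0.005 ]), 53), (np.float64(-1.7), array([-0.0002, -0.0005,  0.0028]), 44), (np.float64(116.0), array([-0.004 ,  0.0006, -0.0059]), 138)]
scene 1 [(np.float64(154.9), array([-0.0006,  0.0007, -0.0059]), 109), (np.float64(89.2), array([0.    , 0.0019, 0.0047]), 53), (np.float64(161.7), array([-0.0001, -0.0002,  0.005 ]), 36), (np.float64(90.1), array([-0.0026,  0.0001, -0.0058]), 137)]
```

The top view shows all four bars turned. The fits put them about 8° behind the tool's yaw, so the pads twist under load. I'll re-grip the last-turned knob (K3) to calibrate this lag and top it up.

```bash
python3 h.py .5643 -.0613 .202 84 13 .6
```

```text
t 19.27 pos [0.3456 0.4536 0.2251] yaw 100.4 q6 34.8 F [-0.2 -0.4  0.4] T [-0.024 -0.013 -0.019] eff6 0.1198 open 0.0512 gf 0.0
[[0.6, [-0.84, 0.19, 0.03], [0.0, -0.0, 0.16]], [0.6, [-0.84, 0.21, 0.03], [0.0, -0.0, 0.16]], [0.6, [-0.83, 0.22, 0.04], [0.0, -0.0, 0.16]], [0.6, [-0.83, 0.24, 0.03], [0.0, -0.0, 0.16]], [0.6, [-0.82, 0.26, 0.04], [0.0, -0.0, 0.16]], [0.6, [-0.81, 0.28, 0.03], [0.0, -0.0, 0.16]], [0.6, [-0.81, 0.3, 0.04], [0.0, -0.0, 0.16]], [0.6, [-0.8, 0.32, 0.03], [0.0, -0.0, 0.16]]]
[[0.6, [-0.79, 0.33, 0.04], [0.0, -0.0, 0.16]], [0.6, [-0.78, 0.35, 0.03], [0.0, -0.0, 0.16]], [0.6, [-0.78, 0.37, 0.04], [0.0, -0.0, 0.16]], [0.6, [-0.77, 0.39, 0.03], [0.0, -0.0, 0.16]], [0.6, [-0.76, 0.41, 0.04], [0.0, -0.0, 0.16]]]
```

Emit:
play_rows(series=[[0.6,[-0.84,0.19,0.03],[0,0,0.16]],[0.6,[-0.84,0.21,0.03],[0,0,0.16]],[0.6,[-0.83,0.22,0.04],[0,0,0.16]],[0.6,[-0.83,0.24,0.03],[0,0,0.16]],[0.6,[-0.82,0.26,0.04],[0,0,0.16]],[0.6,[-0.81,0.28,0.03],[0,0,0.16]],[0.6,[-0.81,0.3,0.04],[0,0,0.16]],[0.6,[-0.8,0.32,0.03],[0,0,0.16]]])

```text
t: 20.27
tool_pos: [0.4806, 0.1307, 0.2111]
tool_rot: [2.224, 2.217, 0.001]
contact_force: [0.7, -0.5, -0.2]
opening: 0.0515
grip_force: 0.0
```

Emit:
play_rows(series=[[0.6,[-0.79,0.33,0.04],[0,0,0.16]],[0.6,[-0.78,0.35,0.03],[0,0,0.16]],[0.6,[-0.78,0.37,0.04],[0,0,0.16]],[0.6,[-0.77,0.39,0.03],[0,0,0.16]],[0.6,[-0.76,0.41,0.04],[0,0,0.16]],[0.6,[0,0,0],[0,0,0]]])

```text
t: 21.02
tool_pos: [0.5638, -0.0684, 0.2018]
tool_rot: [2.348, 2.086, -0.001]
contact_force: [-0.0, 0.7, 0.2]
opening: 0.0513
grip_force: 0.0
```

```bash
python3 h.py .5643 -.0613 .141 84 3 .6
```

```text
t 21.02 pos [ 0.5638 -0.0684  0.2018] yaw 83.25 q6 -7.6 F [-0.   0.7  0.2] T [ 0.036  0.077 -0.027] eff6 -0.0656 open 0.0513 gf 0.0
[[0.6, [0.05, -0.0, 0.41], [0.0, 0.0, -0.03]], [0.6, [0.05, -0.0, 0.4], [0.0, 0.0, -0.03]], [0.6, [0.04, -0.01, 0.41], [0.0, 0.0, -0.03]]]
```

Emit:
play_rows(series=[[0.6,[0.05,0,0.41],[0,0,-0.03]],[0.6,[0.05,0,0.4],[0,0,-0.03]],[0.6,[0.04,-0.01,0.4],[0,0,-0.03]],[0.1,[0,0,0],[0,0,0]],[0.1,[0,0,0],[0,0,0]],[0.1,[0,0,0],[0,0,0]],[0.1,[0,0,0],[0,0,0]],[0.1,[0,0,0],[0,0,0]]])

```text
t: 22.02
tool_pos: [0.5644, -0.058, 0.1412]
tool_rot: [2.33, 2.106, 0.002]
contact_force: [4.0, 2.3, -3.0]
opening: 0.0132
grip_force: 42.5
```

```bash
python3 h.py
```

```text
t 22.02 pos [ 0.5644 -0.058   0.1412] yaw 84.23 q6 -7.6 F [ 4.   2.3 -3. ] T [ 0.409 -0.506  0.01 ] eff6 0.0183 open 0.0132 gf 42.5
```

Emit:
play_rows(series=[[0.1,[0,0,0],[0,0,0.25]],[0.1,[0,0,0],[0,0,0]]])

```text
t: 22.28
tool_pos: [0.5645, -0.058, 0.1412]
tool_rot: [2.367, 2.064, 0.003]
contact_force: [5.1, 2.5, -3.8]
opening: 0.0134
grip_force: 42.4
```

```bash
python3 h.py
```

```text
t 22.27 pos [ 0.5645 -0.058   0.1412] yaw 82.16 q6 -5.6 F [ 5.1  2.5 -3.8] T [ 0.437 -0.603  0.065] eff6 0.07 open 0.0134 gf 42.4
```

Emit:
play_rows(series=[[0.1,[0,0,0],[0,0,0.5]],[0.1,[0,0,0],[0,0,0.5]],[0.1,[0,0,0],[0,0,0.25]]])

```text
t: 22.65
tool_pos: [0.5651, -0.0582, 0.1412]
tool_rot: [2.538, 1.849, 0.004]
contact_force: [7.9, 1.6, -6.3]
opening: 0.0129
grip_force: 42.2
```

```bash
python3 h.py
```

```text
t 22.65 pos [ 0.5651 -0.0582  0.1412] yaw 72.14 q6 4.4 F [ 7.9  1.6 -6.3] T [ 0.417 -0.983  0.354] eff6 0.1734 open 0.0129 gf 42.2
```

Emit:
play_rows(series=[[0.1,[0,0,0],[0,0,0]],[0.1,[0,0,0],[0,0,0]]])

```text
t: 22.9
tool_pos: [0.5651, -0.0582, 0.1412]
tool_rot: [2.537, 1.85, 0.004]
contact_force: [8.2, 1.6, -5.9]
opening: 0.0129
grip_force: 42.2
```

```bash
python3 h.py
```

```text
t 22.9 pos [ 0.5651 -0.0582  0.1412] yaw 72.21 q6 4.4 F [ 8.2  1.6 -5.9] T [ 0.421 -0.877  0.274] eff6 0.2744 open 0.0129 gf 42.2
```

Emit:
play_rows(series=[[0.1,[0,0,0],[0,0,-0.6]],[0.1,[0,0,0],[0,0,0]],[0.1,[0,0,0],[0,0,0]]])

```text
t: 23.28
tool_pos: [0.5648, -0.058, 0.1412]
tool_rot: [2.458, 1.954, 0.004]
contact_force: [6.6, 3.1, -4.7]
opening: 0.0129
grip_force: 42.3
```

```bash
python3 h.py
```

```text
t 23.27 pos [ 0.5648 -0.058   0.1412] yaw 76.98 q6 -0.4 F [ 6.6  3.1 -4.7] T [ 0.429 -0.809  0.142] eff6 0.1107 open 0.0129 gf 42.3
```

Emit:
play_rows(series=[[0.6,[0,0,0],[0,0,0]],[0.6,[0,0,0],[0,0,0]],[0.6,[0,0,-0.6],[0,0,0]],[0.6,[0,0,-0.6],[0,0,0]],[0.6,[0,0,0],[0,0,0]]])

```text
t: 23.9
tool_pos: [0.5655, -0.059, 0.2046]
tool_rot: [2.454, 1.952, 0.005]
contact_force: [0.2, 0.7, -0.1]
opening: 0.0509
grip_force: 0.0
```

```bash
python3 h.py .6115 .049 .200 152.4 10 .6
```

```text
t 23.9 pos [ 0.5655 -0.059   0.2046] yaw 77.0 q6 -0.4 F [ 0.2  0.7 -0.1] T [-0.013 -0.003 -0.012] eff6 0.0005 open 0.0509 gf 0.0
[[0.6, [0.23, 0.04, 0.01], [0.0, 0.0, -0.94]], [0.6, [0.22, 0.07, 0.01], [0.0, 0.0, -0.94]], [0.6, [0.21, 0.1, 0.01], [0.0, 0.0, -0.94]], [0.6, [0.2, 0.13, 0.01], [0.0, 0.0, -0.94]], [0.6, [0.18, 0.15, 0.01], [0.0, 0.0, -0.94]], [0.6, [0.16, 0.17, 0.01], [0.0, 0.0, -0.94]], [0.6, [0.13, 0.19, 0.01], [0.0, 0.0, -0.94]], [0.6, [0.11, 0.21, 0.01], [0.0, 0.0, -0.94]]]
[[0.6, [0.08, 0.22, 0.01], [0.0, 0.0, -0.94]], [0.6, [0.05, 0.24, 0.0], [0.0, 0.0, -0.94]]]
```

Emit:
play_rows(series=[[0.6,[0.23,0.04,0.01],[0,0,-0.94]],[0.6,[0.22,0.07,0.01],[0,0,-0.94]],[0.6,[0.21,0.1,0.01],[0,0,-0.94]],[0.6,[0.2,0.13,0.01],[0,0,-0.94]],[0.6,[0.18,0.15,0.01],[0,0,-0.94]],[0.6,[0.16,0.17,0.01],[0,0,-0.94]],[0.6,[0.13,0.19,0.01],[0,0,-0.94]],[0.6,[0.11,0.21,0.01],[0,0,-0.94]]])

```text
t: 24.9
tool_pos: [0.5997, 0.028, 0.1952]
tool_rot: [-1.14, -2.925, 0.002]
contact_force: [0.3, -0.2, -0.9]
opening: 0.0514
grip_force: 0.0
```

Emit:
play_rows(series=[[0.6,[0.08,0.22,0.01],[0,0,-0.94]],[0.6,[0.05,0.24,0],[0,0,-0.94]],[0.6,[0,0,0],[0,0,0]],[0.6,[0,0,0],[0,0,0]]])

```text
t: 25.4
tool_pos: [0.6093, 0.0495, 0.1955]
tool_rot: [-0.757, -3.048, 0.001]
contact_force: [-0.5, -0.5, -0.0]
opening: 0.051
grip_force: 0.0
```

```bash
python3 h.py .6115 .049 .142 152.4 3 .6
```

```text
t 25.4 pos [0.6093 0.0495 0.1955] yaw 152.11 q6 -64.4 F [-0.5 -0.5 -0. ] T [-0.006  0.056 -0.016] eff6 0.0045 open 0.051 gf 0.0
[[0.6, [-0.02, 0.0, 0.36], [-0.0, -0.0, -0.01]], [0.6, [-0.01, 0.01, 0.35], [-0.0, -0.0, -0.01]], [0.6, [-0.02, 0.0, 0.36], [-0.0, -0.0, -0.01]]]
```

Emit:
play_rows(series=[[0.6,[-0.02,0,0.36],[0,0,0]],[0.6,[-0.01,0,0.35],[0,0,0]],[0.6,[-0.02,0,0.36],[0,0,0]],[0.1,[0,0,0],[0,0,0]],[0.1,[0,0,0],[0,0,0]],[0.1,[0,0,0],[0,0,0]],[0.1,[0,0,0],[0,0,0]],[0.1,[0,0,0],[0,0,0]]], force=90)

```text
t: 26.4
tool_pos: [0.6121, 0.0485, 0.1433]
tool_rot: [0.754, 3.049, -0.0]
contact_force: [-0.7, -2.7, -0.4]
opening: 0.0118
grip_force: 89.9
```

```bash
python3 h.py
```

```text
t 26.4 pos [0.6121 0.0485 0.1433] yaw 152.23 q6 -64.6 F [-0.7 -2.7 -0.4] T [-0.229  0.151  0.053] eff6 0.0209 open 0.0118 gf 89.9
```

Emit:
play_rows(series=[[0.1,[0,0,0],[0,0,0.3]],[0.1,[0,0,0],[0,0,0]],[0.1,[0,0,0],[0,0,0]]])

```text
t: 26.78
tool_pos: [0.6121, 0.0485, 0.1432]
tool_rot: [0.817, 3.033, -0.001]
contact_force: [-2.0, -2.5, 1.3]
opening: 0.0117
grip_force: 90.1
```

```bash
python3 h.py
```

```text
t 26.77 pos [0.6121 0.0485 0.1432] yaw 149.86 q6 -62.2 F [-2.  -2.5  1.3] T [-0.299  0.287  0.105] eff6 0.072 open 0.0117 gf 90.1
```

Emit:
play_rows(series=[[0.1,[0,0,0],[0,0,1]],[0.1,[0,0,0],[0,0,1]],[0.1,[0,0,0],[0,0,1]],[0.1,[0,0,0],[0,0,1]],[0.1,[0,0,0],[0,0,1]],[0.1,[0,0,0],[0,0,0.75]],[0.1,[0,0,0],[0,0,0.5]],[0.1,[0,0,0],[0,0,0]]])

```text
t: 27.78
tool_pos: [0.6114, 0.048, 0.1432]
tool_rot: [2.022, 2.405, -0.004]
contact_force: [-5.2, -4.1, 3.9]
opening: 0.012
grip_force: 90.5
```

```bash
python3 h.py
```

```text
t 27.77 pos [0.6114 0.048  0.1432] yaw 99.89 q6 -12.3 F [-5.2 -4.1  3.9] T [-0.616  0.508  0.363] eff6 0.4418 open 0.012 gf 90.5
```

Emit:
play_rows(series=[[0.1,[0,0,0],[0,0,-0.75]],[0.1,[0,0,0],[0,0,0]],[0.1,[0,0,0],[0,0,0]]])

```text
t: 28.15
tool_pos: [0.6116, 0.048, 0.1433]
tool_rot: [1.894, 2.507, -0.003]
contact_force: [-5.1, -4.5, 2.9]
opening: 0.0121
grip_force: 90.4
```

```bash
python3 h.py
```

```text
t 28.15 pos [0.6116 0.048  0.1433] yaw 105.86 q6 -18.3 F [-5.1 -4.5  2.9] T [-0.648  0.609  0.161] eff6 0.1089 open 0.0121 gf 90.4
```

Emit:
play_rows(series=[[0.6,[0,0,0],[0,0,0]],[0.6,[0,0,0],[0,0,0]],[0.6,[0,0,-0.6],[0,0,0]],[0.6,[0,0,-0.6],[0,0,0]],[0.6,[0,0,0],[0,0,0]]])

```text
t: 28.78
tool_pos: [0.6142, 0.049, 0.2067]
tool_rot: [1.891, 2.502, 0.007]
contact_force: [-0.2, -0.1, 0.6]
opening: 0.0511
grip_force: 0.0
```

```bash
python3 h.py .4535 -.0149 .201 160 8 .6
```

```text
t 28.77 pos [0.6142 0.049  0.2067] yaw 105.85 q6 -18.2 F [-0.2 -0.1  0.6] T [0.001 0.02  0.047] eff6 -0.0001 open 0.0511 gf 0.0
[[0.6, [-0.04, -0.43, 0.01], [0.01, 0.0, -0.85]], [0.6, [0.01, -0.43, 0.01], [0.01, 0.0, -0.85]], [0.6, [0.06, -0.43, 0.01], [0.01, 0.0, -0.85]], [0.6, [0.11, -0.42, 0.01], [0.01, 0.0, -0.85]], [0.6, [0.16, -0.4, 0.02], [0.01, 0.0, -0.85]], [0.6, [0.2, -0.38, 0.01], [0.01, 0.0, -0.85]], [0.6, [0.25, -0.36, 0.02], [0.01, 0.0, -0.85]], [0.6, [0.28, -0.33, 0.02], [0.01, 0.0, -0.85]]]
```

Emit:
play_rows(series=[[0.6,[-0.04,-0.43,0.01],[0,0,-0.85]],[0.6,[0.01,-0.43,0.01],[0,0,-0.85]],[0.6,[0.06,-0.43,0.01],[0,0,-0.85]],[0.6,[0.11,-0.42,0.01],[0,0,-0.85]],[0.6,[0.16,-0.4,0.02],[0,0,-0.85]],[0.6,[0.2,-0.38,0.01],[0,0,-0.85]],[0.6,[0.25,-0.36,0.02],[0,0,-0.85]],[0.6,[0.28,-0.33,0.02],[0,0,-0.85]]])

```text
t: 29.78
tool_pos: [0.4501, -0.0152, 0.1959]
tool_rot: [-0.533, -3.095, -0.001]
contact_force: [0.1, -0.2, 0.8]
opening: 0.0516
grip_force: 0.0
```

Emit:
play_rows(series=[[0.6,[0,0,0],[0,0,0]],[0.6,[0,0,0],[0,0,0]]])

```text
t: 30.02
tool_pos: [0.4515, -0.0151, 0.1969]
tool_rot: [-0.542, -3.094, -0.001]
contact_force: [-0.2, -0.1, 0.2]
opening: 0.0514
grip_force: 0.0
```

```bash
python3 h.py .4535 -.0149 .142 160 3 .6
```

```text
t 30.02 pos [ 0.4515 -0.0151  0.1969] yaw 160.15 q6 -81.5 F [-0.2 -0.1  0.2] T [-0.001  0.006 -0.026] eff6 0.0029 open 0.0514 gf 0.0
[[0.6, [-0.01, 0.01, 0.37], [0.0, -0.0, 0.01]], [0.6, [-0.01, 0.0, 0.36], [0.0, -0.0, 0.01]], [0.6, [-0.02, 0.01, 0.37], [0.0, -0.0, 0.01]]]
```

Emit:
play_rows(series=[[0.6,[-0.01,0.01,0.37],[0,0,0]],[0.6,[-0.01,0,0.36],[0,0,0]],[0.6,[-0.02,0.01,0.37],[0,0,0]],[0.1,[0,0,0],[0,0,0]],[0.1,[0,0,0],[0,0,0]],[0.1,[0,0,0],[0,0,0]],[0.1,[0,0,0],[0,0,0]],[0.1,[0,0,0],[0,0,0]]])

```text
t: 31.02
tool_pos: [0.4537, -0.0148, 0.1427]
tool_rot: [0.539, 3.094, 0.001]
contact_force: [0.1, 2.8, -0.3]
opening: 0.0124
grip_force: 89.7
```

```bash
python3 h.py
```

```text
t 31.02 pos [ 0.4537 -0.0148  0.1427] yaw 160.23 q6 -81.5 F [ 0.1  2.8 -0.3] T [ 0.357 -0.09  -0.016] eff6 -0.0052 open 0.0124 gf 89.7
```

Emit:
play_rows(series=[[0.1,[0,0,0],[0,0,1]],[0.1,[0,0,0],[0,0,1]],[0.1,[0,0,0],[0,0,1]],[0.1,[0,0,0],[0,0,1]],[0.1,[0,0,0],[0,0,1]],[0.1,[0,0,0],[0,0,1]],[0.1,[0,0,0],[0,0,0.75]],[0.1,[0,0,0],[0,0,0]]])

```text
t: 32.02
tool_pos: [0.4534, -0.0149, 0.1427]
tool_rot: [1.883, 2.514, 0.0]
contact_force: [-2.4, 2.6, 1.0]
opening: 0.012
grip_force: 90.3
```

```bash
python3 h.py
```

```text
t 32.02 pos [ 0.4534 -0.0149  0.1427] yaw 106.33 q6 -27.6 F [-2.4  2.6  1. ] T [0.426 0.01  0.318] eff6 0.5213 open 0.012 gf 90.3
```

Emit:
play_rows(series=[[0.1,[0,0,0],[0,0,-0.75]],[0.1,[0,0,0],[0,0,0]],[0.1,[0,0,0],[0,0,0]]])

```text
t: 32.4
tool_pos: [0.4536, -0.0149, 0.1427]
tool_rot: [1.752, 2.607, 0.001]
contact_force: [-2.2, 3.4, 1.2]
opening: 0.0122
grip_force: 90.2
```

```bash
python3 h.py
```

```text
t 32.4 pos [ 0.4536 -0.0149  0.1427] yaw 112.19 q6 -33.5 F [-2.2  3.4  1.2] T [0.407 0.204 0.057] eff6 0.0795 open 0.0122 gf 90.2
```

Emit:
play_rows(series=[[0.6,[0,0,0],[0,0,0]],[0.6,[0,0,0],[0,0,0]],[0.6,[0,0,-0.6],[0,0,0]],[0.6,[0,0,-0.6],[0,0,0]],[0.6,[0,0,0],[0,0,0]]])

```text
t: 33.02
tool_pos: [0.4552, -0.0157, 0.2054]
tool_rot: [1.749, 2.603, 0.003]
contact_force: [-0.3, -0.0, 0.0]
opening: 0.0514
grip_force: 0.0
```

```bash
python3 h.py .5004 .0958 .201 74 8 .6
```

```text
t 33.02 pos [ 0.4552 -0.0157  0.2054] yaw 112.2 q6 -33.5 F [-0.3 -0.   0. ] T [0.014 0.029 0.02 ] eff6 0.0003 open 0.0514 gf 0.0
[[0.6, [0.22, 0.21, 0.01], [0.01, 0.0, 0.6]], [0.6, [0.23, 0.19, 0.01], [0.01, 0.0, 0.6]], [0.6, [0.25, 0.17, 0.01], [0.01, 0.0, 0.6]], [0.6, [0.26, 0.15, 0.01], [0.01, 0.0, 0.6]], [0.6, [0.27, 0.13, 0.01], [0.01, 0.0, 0.6]], [0.6, [0.28, 0.1, 0.01], [0.01, 0.0, 0.6]], [0.6, [0.29, 0.08, 0.01], [0.01, 0.0, 0.6]], [0.6, [0.3, 0.06, 0.01], [0.01, 0.0, 0.6]]]
```

Emit:
play_rows(series=[[0.6,[0.22,0.21,0.01],[0,0,0.6]],[0.6,[0.23,0.19,0.01],[0,0,0.6]],[0.6,[0.25,0.17,0.01],[0,0,0.6]],[0.6,[0.26,0.15,0.01],[0,0,0.6]],[0.6,[0.27,0.13,0.01],[0,0,0.6]],[0.6,[0.28,0.1,0.01],[0,0,0.6]],[0.6,[0.29,0.08,0.01],[0,0,0.6]],[0.6,[0.3,0.06,0.01],[0,0,0.6]]])

```text
t: 34.02
tool_pos: [0.4981, 0.0969, 0.1966]
tool_rot: [-2.514, -1.883, 0.003]
contact_force: [-0.6, -0.3, 0.1]
opening: 0.0509
grip_force: 0.0
```

Emit:
play_rows(series=[[0.6,[0,0,0],[0,0,0]],[0.6,[0,0,0],[0,0,0]]])

```text
t: 34.28
tool_pos: [0.4981, 0.0962, 0.1975]
tool_rot: [-2.511, -1.888, 0.002]
contact_force: [0.6, -0.3, 0.2]
opening: 0.0512
grip_force: 0.0
```

```bash
python3 h.py .5004 .0958 .142 74 3 .6
```

```text
t 34.27 pos [0.4981 0.0962 0.1975] yaw 73.88 q6 18.7 F [ 0.6 -0.3  0.2] T [ 0.026 -0.    -0.019] eff6 -0.0032 open 0.0512 gf 0.0
[[0.6, [0.0, 0.02, 0.37], [-0.0, 0.0, -0.0]], [0.6, [0.0, 0.01, 0.37], [-0.0, 0.0, -0.0]], [0.6, [0.01, 0.02, 0.37], [-0.0, 0.0, -0.0]]]
```

Emit:
play_rows(series=[[0.6,[0,0.02,0.37],[0,0,0]],[0.6,[0,0.01,0.37],[0,0,0]],[0.6,[0.01,0.02,0.37],[0,0,0]],[0.1,[0,0,0],[0,0,0]],[0.1,[0,0,0],[0,0,0]],[0.1,[0,0,0],[0,0,0]],[0.1,[0,0,0],[0,0,0]],[0.1,[0,0,0],[0,0,0]]])

```text
t: 35.28
tool_pos: [0.5009, 0.0964, 0.1432]
tool_rot: [-2.511, -1.887, 0.001]
contact_force: [-4.6, -0.2, 1.6]
opening: 0.0121
grip_force: 89.6
```

```bash
python3 h.py
```

```text
t 35.27 pos [0.5009 0.0964 0.1432] yaw 73.84 q6 18.7 F [-4.6 -0.2  1.6] T [-0.061  0.813  0.039] eff6 0.019 open 0.0121 gf 89.6
```

Emit:
play_rows(series=[[0.1,[0,0,0],[0,0,1]],[0.1,[0,0,0],[0,0,1]],[0.1,[0,0,0],[0,0,1]],[0.1,[0,0,0],[0,0,1]],[0.1,[0,0,0],[0,0,1]],[0.1,[0,0,0],[0,0,1]],[0.1,[0,0,0],[0,0,0.65]],[0.1,[0,0,0],[0,0,0]]])

```text
t: 36.28
tool_pos: [0.5011, 0.096, 0.1432]
tool_rot: [3.09, 0.565, -0.0]
contact_force: [-4.1, -3.1, 3.1]
opening: 0.0121
grip_force: 89.8
```

```bash
python3 h.py
```

```text
t 36.27 pos [0.5011 0.096  0.1432] yaw 20.72 q6 71.8 F [-4.1 -3.1  3.1] T [-0.231  0.867  0.271] eff6 0.4969 open 0.0121 gf 89.8
```

Emit:
play_rows(series=[[0.1,[0,0,0],[0,0,-0.75]],[0.1,[0,0,0],[0,0,0]],[0.1,[0,0,0],[0,0,0]]])

```text
t: 36.65
tool_pos: [0.5011, 0.0961, 0.1432]
tool_rot: [3.057, 0.722, -0.0]
contact_force: [-4.9, -2.9, 3.1]
opening: 0.012
grip_force: 89.7
```

```bash
python3 h.py
```

```text
t 36.65 pos [0.5011 0.0961 0.1432] yaw 26.58 q6 65.9 F [-4.9 -2.9  3.1] T [-0.362  0.821  0.101] eff6 0.093 open 0.012 gf 89.7
```

Emit:
play_rows(series=[[0.6,[0,0,0],[0,0,0]],[0.6,[0,0,0],[0,0,0]],[0.6,[0,0,-0.6],[0,0,0]],[0.6,[0,0,-0.6],[0,0,0]],[0.6,[0,0,0],[0,0,0]]])

```text
t: 37.28
tool_pos: [0.5034, 0.0966, 0.2062]
tool_rot: [3.056, 0.723, 0.011]
contact_force: [-0.6, 0.6, -0.3]
opening: 0.0509
grip_force: 0.0
```

```bash
python3 h.py .5645 -.0605 .201 80.2 8 .6
```

```text
t 37.27 pos [0.5034 0.0966 0.2062] yaw 26.62 q6 65.9 F [-0.6  0.6 -0.3] T [0.038 0.089 0.026] eff6 0.0004 open 0.0509 gf 0.0
[[0.6, [-0.04, 0.42, 0.01], [0.01, -0.0, -0.84]], [0.6, [-0.09, 0.41, 0.01], [0.01, -0.0, -0.84]], [0.6, [-0.14, 0.4, 0.01], [0.01, -0.0, -0.84]], [0.6, [-0.18, 0.38, 0.01], [0.01, -0.0, -0.84]], [0.6, [-0.22, 0.36, 0.01], [0.01, -0.0, -0.84]], [0.6, [-0.27, 0.33, 0.02], [0.01, -0.0, -0.84]], [0.6, [-0.3, 0.29, 0.01], [0.01, -0.0, -0.84]], [0.6, [-0.33, 0.26, 0.02], [0.01, -0.0, -0.84]]]
```

Emit:
play_rows(series=[[0.6,[-0.04,0.42,0.01],[0,0,-0.84]],[0.6,[-0.09,0.41,0.01],[0,0,-0.84]],[0.6,[-0.14,0.4,0.01],[0,0,-0.84]],[0.6,[-0.18,0.38,0.01],[0,0,-0.84]],[0.6,[-0.22,0.36,0.01],[0,0,-0.84]],[0.6,[-0.27,0.33,0.02],[0,0,-0.84]],[0.6,[-0.3,0.29,0.01],[0,0,-0.84]],[0.6,[-0.33,0.26,0.02],[0,0,-0.84]]])

```text
t: 38.28
tool_pos: [0.5622, -0.0612, 0.1962]
tool_rot: [-2.395, -2.031, 0.001]
contact_force: [-1.0, -0.5, 0.2]
opening: 0.0508
grip_force: 0.0
```

Emit:
play_rows(series=[[0.6,[0,0,0],[0,0,0]],[0.6,[0,0,0],[0,0,0]]])

```text
t: 38.52
tool_pos: [0.5619, -0.0601, 0.1969]
tool_rot: [-2.4, -2.025, 0.001]
contact_force: [-0.8, 0.0, -0.5]
opening: 0.0511
grip_force: 0.0
```

```bash
python3 h.py .5645 -.0607 .142 80.2 3 .6
```

```text
t 38.52 pos [ 0.5619 -0.0601  0.1969] yaw 80.3 q6 -4.0 F [-0.8  0.  -0.5] T [-0.081 -0.024 -0.01 ] eff6 0.004 open 0.0511 gf 0.0
[[0.6, [-0.0, 0.02, 0.37], [-0.0, -0.0, 0.0]], [0.6, [-0.0, 0.02, 0.36], [-0.0, -0.0, 0.0]], [0.6, [-0.0, 0.02, 0.37], [-0.0, -0.0, 0.0]]]
```

Emit:
play_rows(series=[[0.6,[0,0.02,0.37],[0,0,0]],[0.6,[0,0.02,0.36],[0,0,0]],[0.6,[0,0.02,0.37],[0,0,0]],[0.1,[0,0,0],[0,0,0]],[0.1,[0,0,0],[0,0,0]],[0.1,[0,0,0],[0,0,0]],[0.1,[0,0,0],[0,0,0]],[0.1,[0,0,0],[0,0,0]]])

```text
t: 39.52
tool_pos: [0.5644, -0.0613, 0.1431]
tool_rot: [-2.399, -2.027, 0.003]
contact_force: [-4.7, 0.4, 0.1]
opening: 0.0118
grip_force: 89.5
```

```bash
python3 h.py
```

```text
t 39.52 pos [ 0.5644 -0.0613  0.1431] yaw 80.39 q6 -4.1 F [-4.7  0.4  0.1] T [-0.026  0.71   0.063] eff6 0.0077 open 0.0118 gf 89.5
```

Knob 3 stands at about 80.5°, so I need a tool turn of about 53.5° (6.7 shares).

Emit:
play_rows(series=[[0.1,[0,0,0],[0,0,1]],[0.1,[0,0,0],[0,0,1]],[0.1,[0,0,0],[0,0,1]],[0.1,[0,0,0],[0,0,1]],[0.1,[0,0,0],[0,0,1]],[0.1,[0,0,0],[0,0,1]],[0.1,[0,0,0],[0,0,0.65]],[0.1,[0,0,0],[0,0,0]]])

```text
t: 40.52
tool_pos: [0.5647, -0.0617, 0.1431]
tool_rot: [3.052, 0.741, -0.003]
contact_force: [-4.2, -3.1, 1.0]
opening: 0.0123
grip_force: 89.7
```

Emit:
play_rows(series=[[0.1,[0,0,0],[0,0,-0.75]],[0.1,[0,0,0],[0,0,0]],[0.1,[0,0,0],[0,0,0]]])

```text
t: 40.9
tool_pos: [0.5647, -0.0616, 0.1431]
tool_rot: [3.01, 0.9, -0.003]
contact_force: [-5.3, -2.1, 0.8]
opening: 0.0122
grip_force: 89.6
```

```bash
python3 h.py
```

```text
t 40.9 pos [ 0.5647 -0.0616  0.1431] yaw 33.28 q6 43.0 F [-5.3 -2.1  0.8] T [-0.236  0.819  0.053] eff6 0.0924 open 0.0122 gf 89.6
```

Emit:
play_rows(series=[[0.6,[0,0,0],[0,0,0]],[0.6,[0,0,0],[0,0,0]],[0.6,[0,0,-0.6],[0,0,0]],[0.6,[0,0,-0.8],[0,0,0]],[0.6,[0,0,0],[0,0,0]]])

```text
t: 41.52
tool_pos: [0.5682, -0.0617, 0.2183]
tool_rot: [3.006, 0.897, 0.014]
contact_force: [-0.6, 0.4, -0.6]
opening: 0.0514
grip_force: 0.0
```

```bash
python3 h.py .35 .45 .23 60 13 .6
```

```text
t 41.52 pos [ 0.5682 -0.0617  0.2183] yaw 33.22 q6 43.1 F [-0.6  0.4 -0.6] T [-0.023  0.026  0.023] eff6 0.0017 open 0.0514 gf 0.0
[[0.6, [0.15, -0.84, -0.02], [0.0, -0.0, -0.26]], [0.6, [0.18, -0.84, -0.02], [0.0, -0.0, -0.26]], [0.6, [0.21, -0.83, -0.02], [0.0, -0.0, -0.26]], [0.6, [0.24, -0.82, -0.02], [0.0, -0.0, -0.26]], [0.6, [0.27, -0.81, -0.02], [0.0, -0.0, -0.26]], [0.6, [0.3, -0.8, -0.02], [0.0, -0.0, -0.26]], [0.6, [0.33, -0.79, -0.03], [0.0, -0.0, -0.26]], [0.6, [0.36, -0.78, -0.02], [0.0, -0.0, -0.26]]]
[[0.6, [0.39, -0.76, -0.03], [0.0, -0.0, -0.26]], [0.6, [0.41, -0.75, -0.02], [0.0, -0.0, -0.26]], [0.6, [0.44, -0.73, -0.03], [0.0, -0.0, -0.26]], [0.6, [0.47, -0.72, -0.02], [0.0, -0.0, -0.26]], [0.6, [0.49, -0.7, -0.03], [0.0, -0.0, -0.26]]]
```

Emit:
play_rows(series=[[0.6,[0.15,-0.84,-0.02],[0,0,-0.26]],[0.6,[0.18,-0.84,-0.02],[0,0,-0.26]],[0.6,[0.21,-0.83,-0.02],[0,0,-0.26]],[0.6,[0.24,-0.82,-0.02],[0,0,-0.26]],[0.6,[0.27,-0.81,-0.02],[0,0,-0.26]],[0.6,[0.3,-0.8,-0.02],[0,0,-0.26]],[0.6,[0.33,-0.79,-0.03],[0,0,-0.26]],[0.6,[0.36,-0.78,-0.02],[0,0,-0.26]]])

```text
t: 42.52
tool_pos: [0.4304, 0.2551, 0.2209]
tool_rot: [-2.848, -1.326, -0.001]
contact_force: [0.2, 0.6, -0.2]
opening: 0.0513
grip_force: 0.0
```

Emit:
play_rows(series=[[0.6,[0.39,-0.76,-0.03],[0,0,-0.26]],[0.6,[0.41,-0.75,-0.02],[0,0,-0.26]],[0.6,[0.44,-0.73,-0.03],[0,0,-0.26]],[0.6,[0.47,-0.72,-0.02],[0,0,-0.26]],[0.6,[0.49,-0.7,-0.03],[0,0,-0.26]],[0.6,[0,0,0],[0,0,0]],[0.6,[0,0,0],[0,0,0]]])

```text
t: 43.4
tool_pos: [0.3476, 0.4502, 0.2272]
tool_rot: [2.717, 1.576, -0.001]
contact_force: [-0.8, 0.3, 0.1]
opening: 0.0515
grip_force: 0.0
```

```bash
python3 h.py; python3 - <<'E'
from run3 import *
from station import imaging
for n in ROI:
    im=imaging.get_image(n)["color"]; cv2.imwrite(f"pics/end_{n}.png",im); g=cv2.cvtColor(im,cv2.COLOR_BGR2GRAY).astype(float)
    print(n,[fitk(n,g,k,np.radians([108.7,28.8,114.2,35.5]))[::2] for k in range(4)])
a=cv2.imread('pics/end_top.png')[150:320,180:400]; cv2.imwrite('pics/end.png',cv2.resize(a,None,fx=3,fy=3,interpolation=cv2.INTER_CUBIC))
E
```

```text
t 43.4 pos [0.3476 0.4502 0.2272] yaw 60.24 q6 74.6 F [-0.8  0.3  0.1] T [-0.008 -0.012  0.034] eff6 -0.0009 open 0.0515 gf 0.0
top [(np.float64(105.3), 79), (np.float64(27.4), 42), (np.float64(112.2), 31), (np.float64(36.5), 50)]
scene [(np.float64(116.3), 139), (np.float64(20.6), 25), (np.float64(120.5), 21), (np.float64(27.2), 84)]
```

View pics/end.png

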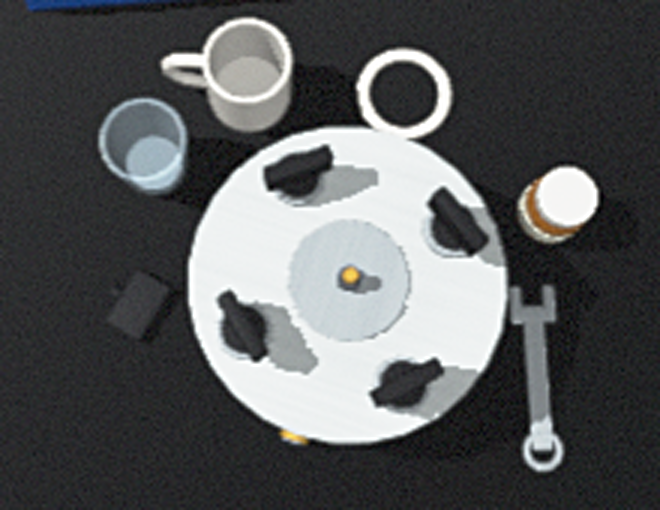

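All four bars stand at the intended angles, within about 3° in the top-view fit. The jug, beaker, spare knob, ring, jar and spanner are where they were.

```bash
python3 -c "
from station import ctrl
print(ctrl.finish_job())"
```

```text
the job is handed in; nothing more can be done
None
```

I tightened all four knobs crosswise in two rounds, let go and handed the job in at about 43 s. By my torque and angle estimates, the first round took each knob roughly 6–10° past its bite and the second added about 45°; the last knob had one small first-round top-up, and nothing else on the bench moved.

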